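Slip check of a tube carrier on the tilt stand

TASK

Stand the orange-capped tube carrier gently on the empty orange-framed field of the flat tilt deck, then lift the deck slowly by its blue handle until that carrier just starts to slide, and hold the deck still at that angle, without straining the handle, while the carrier glides slowly down by itself to the black stop. The violet-capped reference carrier must not slide or be touched. Then let go, leaving the deck standing at that angle and everything else on the bench undisturbed.

Things in the scene. Friction and masses are not known exactly. Their poses are not given: they have to be found in the camera images.
- orange_mid (a point): centre, half-way up (38 mm above the underside), of the loose orange-capped tube carrier, 76 mm high, about 140 g: white worn smooth foot 44 x 44 x 20 mm high, pale upright tube 14 mm across, round cap 18 mm across reaching 14 to 38 mm above this point (grasp it there from above). z up, x and y square to the foot. Starts on the bench left of the stand, beside two like it.
- violet_mid (a point): the same point of the violet-capped reference carrier, same shape and size, its black foot of grippier rubber. It stands on the violet-framed field of the deck and slides only at a clearly steeper tilt (by 0.07 rad or more) than the orange one. It must stay there.
- green_mid (a point): the same point of the green-capped carrier, a bystander on the bench
- white_mid (a point): the same point of the white-capped carrier, a bystander on the bench
- field_mark (a point): centre of the empty orange-framed field (50 x 56 mm) on the top surface of the deck, an aluminium plate 160 (x) by 220 (y) by 8 mm, 52 mm above the bench when flat. Axes turn with the deck: z out of the surface, y up the slope from hinge to handle, x along the hinge. The violet field's centre is 80 mm away at -x. 120 mm from the hinge.
- stop_face (a point): foot of the black stop's face on the deck surface, straight down the slope (-y) from field_mark by 95 mm. The stop is a ridge 12 mm high across the whole low end; a carrier resting against it has its axis 22 mm from this point. Axes as field_mark.
- handle_mid (a point): middle of the blue handle, a round bar 12 mm in diameter, 110 mm long, parallel to the hinge, 65 mm beyond the deck's raised edge, open all round and below; 62 mm above the bench when flat, 285 mm from the hinge. Axes as field_mark; moves with the deck. Grasp from above, fingers closing along y. Lifting takes 8 to 14 N; a 20 to 30 N grip is plenty.
- hinge_mid (a point): middle of the hinge axis, 44 mm above the bench, at the low end of the deck; x along the hinge axis
- deck (a joint): angle of the deck in rad: 0 flat, growing as the handle end is raised, up to 0.7. The stiff friction hinge holds the deck where it is left. The orange carrier starts to slide at an unknown angle between about 0.15 and 0.37, which changes from run to run.
Mind the look-alikes: they are no part of the job. What is shaped like the part that bears orange_mid but red is not meant. Of the things shaped like the part that bears violet_mid, the black one is meant.

How it is judged (in metres and radians):
On the way, in this order (a step that is already met when the one before it is completed fails the run):
1. the orange carrier stands upright on the orange-framed field, within 14 mm of its centre, let go, the deck still flat (horizontal distance between orange_mid and field_mark below 0.014 m and z of orange_mid in the frame of field_mark between 0.034 and 0.042 m and contact force between orange and the fingers below 0.05 N and value of joint deck below 0.03 rad), for 0.2 s.
2. the deck is raised past 0.1 rad with the orange carrier still on its field (value of joint deck above 0.1 rad and y of orange_mid in the frame of field_mark between -0.02 and 0.02 m and z of orange_mid in the frame of field_mark below 0.045 m).
3. the orange carrier has slid down to the stop (within about 9 mm) while the handle is held and the deck is kept still (y of orange_mid in the frame of field_mark between -0.085 and -0.064 m and x of orange_mid in the frame of field_mark between -0.03 and 0.035 m and z of orange_mid in the frame of field_mark between 0.03 and 0.046 m and velocity of joint deck between -0.03 and 0.03 rad/s and value of joint deck above 0.12 rad and contact force between the fingers and deck above 1 N), for 0.2 s.
At the end, for the whole second after the job is handed in: The deck stands still by itself tilted by more than 0.12 rad; the orange carrier stands at rest on the deck against the stop (centre within about 9 mm of touching it, in its own half of the deck); the violet carrier still stands on its field, at rest (y of orange_mid in the frame of field_mark between -0.085 and -0.064 m and x of orange_mid in the frame of field_mark between -0.03 and 0.035 m and z of orange_mid in the frame of field_mark between 0.03 and 0.046 m and y of violet_mid in the frame of field_mark above -0.03 m and z of violet_mid in the frame of field_mark between 0.03 and 0.046 m and velocity of joint deck between -0.03 and 0.03 rad/s and value of joint deck above 0.12 rad and linear speed of each of orange, violet below 0.02 m/s).
It fails at once if the orange carrier slides faster than 0.24 m/s, or the raised deck is not held still once it has slid 35 mm (value of joint deck above 0.08 rad and (linear speed of orange above 0.24 m/s or (y of orange_mid in the frame of field_mark below -0.035 m and (velocity of joint deck above 0.025 rad/s or velocity of joint deck below -0.15 rad/s)))).
It fails at once if the violet carrier slides down from its field (its centre more than 30 mm below the field's) or is touched by the robot (y of violet_mid in the frame of field_mark below -0.03 m or contact force between any of the arm, the fingers and violet above 0.3 N).
It fails at once if the orange carrier is touched while the deck is raised (value of joint deck above 0.05 rad and contact force between the fingers and orange above 0.2 N).
It fails at once if the orange carrier is pressed on the deck with more than 40 N, or the handle strained with more than 100 N between it and the fingers (contact force between orange and deck above 40 N or contact force between the fingers and deck above 100 N).
It fails at once if another carrier, the gel bottle or the pen is moved by more than 15 mm (distance of any of green_mid, white_mid, gel, marker from where it was at the start of the episode above 0.015 m).
It also fails if it takes over 72 s, if anything falls off the work surface, if the arm or the gripper's body presses on something with over 40 N, if the wrist force passes 120 N, or if a joint passes its speed limit or range.

ROBOT

A 6-joint arm with a two-finger parallel gripper is mounted at the origin on the work surface. World frame = base frame: x ahead of the robot, y to its left, z up, the work surface at z = 0. Lengths are in m, angles in degrees, forces in N, time in s.
With the tool pointing down it reaches from about 0.25 to 0.725 m from the base axis. Payload 4 kg.
Tool frame: the origin (TCP) lies between the finger pads; the fingertips stand 25 mm ahead of it and the grasp point (between the pads) lies 6 mm ahead of it (manip.tip_reach is the distance from the TCP to the fingertips, in m); z points along the fingers, y is the direction in which the jaws open and shut (so a half turn about z gives the same grasp; the last joint's range is limited). The gripper opens to 85 mm and grips with 20 to 120 N. Pads are 22 mm wide; open, the fingers measure 114 mm over their backs; the gripper's body (76 mm by 85 mm) begins 54 mm behind the grasp point. The pads swing forward as they close: fully open they stand 13 mm farther back than shut.
Start: joints at [-69.213, 13.785, 0.286, 76.501, 0, 90], TCP at [0.177, -0.467, 0.256] pointing down, gripper open.
Joint ranges: [-155.79, 155.79], [-60.16, 107.12], [-62.33, 73.08], [-114, 123.19], [-81.49, 82.49], [-180, 180]. Speed limits (degrees/s): [159.86, 159.86, 180, 180, 180, 180].

INTERFACE

Orientations are given as [roll, pitch, yaw] about the fixed x, y, z axes, in that order (R = Rz(yaw) Ry(pitch) Rx(roll)).
In Python, from bench import manip, get_image, calibration, order gives the robot as it stands.
- The arm moves only by the tool play_rows, never from a script. Its argument "increments" is a list of rows, each an object with "dp": the shift along the world's x, y, z in m, a list of three; "angular": the turn, a rotation vector about the world's x, y, z in degrees, a list of three; "fingers": the finger opening in m, from 0 to 0.0854. A call has 1 to 8 rows; each row is the pose to reach, as a shift and turn from the pose measured when the call began; what a row does not reach only later rows make up. A row lasts 1/8 s, in which the tool goes at most 62.5 mm and 10.7 degrees, less where a joint would pass 70% of its speed; a pose out of reach is approached as far as the arm can. A call with a gripper value outside its range is refused whole. The fingers move at their own pace and stop on an object; the grip force is fixed at half the most. Time passes only in rows, so rows that repeat a pose let the fingers close. It gives the time, the measured TCP pose, the force and the opening at its end, in the units of the state.
- manip.get_state(): the state, without advancing time (a new reading comes with each control period).
- get_image(name): name is "scene" or "top"; returns the picture (420x560x3 uint8, red, green, blue); there is no depth.
- calibration(name): a dict with "camera_matrix" (3x3 intrinsics, pixels), "rvec" (rotation vector, rad) and "tvec" (3), from world to camera coordinates, as OpenCV has them. Camera axes: x right, y down, z forward; pixel columns grow to the right and rows downward; lengths in m; the calibration is good to about 2 mm. A picture is of the moment at which its call begins. calibration takes no time and is no camera call.
- order.close_job(): hands the job in, once; it reports no verdict.
The state is a dict: "t": time; "qpos": joint angles; "joint_vel": joint speeds; "effort": joint torques, N m; "eef_pos": TCP position; "eef_rot": TCP orientation; "wrist_force": force on the tool from outside, world axes, zero at the start; "torque": the same for the moment, N m; "grip_width": finger opening in m.
Only numpy, scipy, OpenCV 4.12 (cv2) and the standard library are available. Lean on these libraries where they do the work, as an engineer would, in place of code of your own. Each camera call takes 0.05 s, during which the arm holds its last target.

## Working session

There is one attempt and no reset: what is moved stays moved. The work goes in short steps, Python scripts to look and compute and a tool call to move; the robot and the scene stay as the last step left them, time stands still between calls to the robot, and variables do not carry over. Pictures are saved under pics/ and viewed, and the job is handed in when it is done.

Besides the shell and the picture viewer there is one more tool, called after "Emit:" in YAML: its name, and indented under it one key for each argument. play_rows: Moves the arm, as the interface text tells. Its arguments: {"type":"object","properties":{"increments":{"type":"array"}},"required":["increments"]}

```bash
ls; mkdir -p pics; python3 - <<'E'
from bench import manip, get_image, calibration, order
import cv2,numpy as np
for n in ("scene","top"):
    im=get_image(n); cv2.imwrite(f"pics/{n}0.png",im[:,:,::-1])
    c=calibration(n); print(n,c)
    R=cv2.Rodrigues(np.array(c["rvec"]))[0]; print("campos",-R.T@np.array(c["tvec"]).ravel())
print(manip.get_state(), manip.tip_reach)
E
```

```text
pics
scene {'camera_matrix': array([[493.66182825,   0.        , 282.77105718],
       [  0.        , 493.66182825, 209.27836518],
       [  0.        ,   0.        ,   1.        ]]), 'rvec': array([ 1.59126784,  2.20286316, -0.67020607]), 'tvec': array([ 0.08160497, -0.37775142,  1.53230504])}
campos [1.133776   0.28916254 1.06219172]
top {'camera_matrix': array([[391.82159573,   0.        , 280.01060289],
       [  0.        , 391.82159573, 207.79710316],
       [  0.        ,   0.        ,   1.        ]]), 'rvec': array([ 2.13025519, -2.17037043,  0.06781556]), 'tvec': array([0.1166738 , 0.50261004, 1.02074716])}
campos [0.39756155 0.06745775 1.07030307]
{'t': 0.1, 'qpos': array([-6.92125680e+01,  1.38284604e+01,  2.21126188e-01,  7.65020554e+01,
       -1.14715122e-03,  9.00000476e+01]), 'joint_vel': array([ 0.13059121, -0.12396004,  0.23360138,  0.04336324,  0.00155171,
        0.08652337]), 'effort': array([-7.10031127e-04, -3.73137689e+01,  2.53010434e+01,  1.09015784e-02,
       -4.26233350e-05,  3.34149817e-06]), 'eef_pos': array([ 0.17726008, -0.46696469,  0.25549485]), 'eef_rot': array([-1.79890610e+02,  1.14723999e-03,  2.07873866e+01]), 'wrist_force': array([-0.62509753, -0.49257441,  0.79466903]), 'torque': array([-0.02637939, -0.03682772, -0.00793131]), 'grip_width': 0.08546874283693826} 0.025
```

View pics/scene0.png

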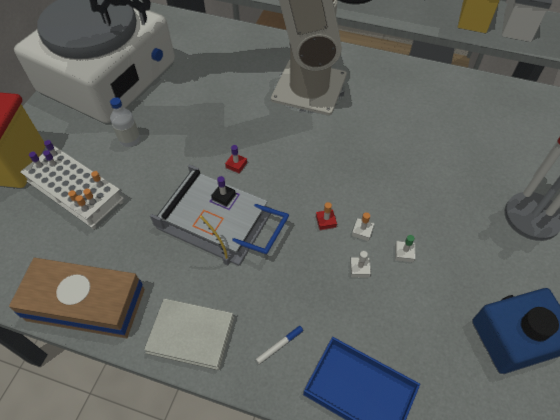

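View pics/top0.png

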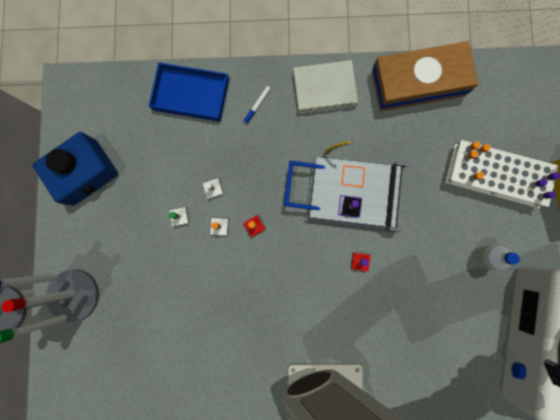

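```bash
cat > h.py <<'E'
import cv2,numpy as np
from bench import manip, get_image, calibration, order
def cam(n):
    c=calibration(n); R=cv2.Rodrigues(np.array(c["rvec"],float))[0]; t=np.array(c["tvec"],float).ravel()
    return c["camera_matrix"],R,t
def ray(n,uv):
    K,R,t=cam(n); d=R.T@np.linalg.inv(K)@np.array([uv[0],uv[1],1.]); return -R.T@t,d
def onz(n,uv,z):
    o,d=ray(n,uv); return o+d*(z-o[2])/d[2]
def proj(n,p):
    c=calibration(n); return cv2.projectPoints(np.array(p,float).reshape(-1,1,3),np.array(c["rvec"]),np.array(c["tvec"]),c["camera_matrix"],None)[0].reshape(-1,2)
def tri(u1,u2):
    o1,d1=ray("scene",u1);o2,d2=ray("top",u2)
    d1/=np.linalg.norm(d1);d2/=np.linalg.norm(d2)
    s=np.linalg.lstsq(np.c_[d1,-d2],o2-o1,rcond=None)[0]
    a=o1+d1*s[0];b=o2+d2*s[1];return (a+b)/2,np.linalg.norm(a-b)
E
python3 - <<'E'
import cv2
t=cv2.imread("pics/top0.png");s=cv2.imread("pics/scene0.png")
cv2.imwrite("pics/t0z.png",cv2.resize(t[125:285,155:420],None,fx=3,fy=3,interpolation=cv2.INTER_CUBIC))
cv2.imwrite("pics/s0z.png",cv2.resize(s[135:290,145:425],None,fx=2.85,fy=2.85,interpolation=cv2.INTER_CUBIC))
E
```

```text
(no output)
```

View pics/t0z.png

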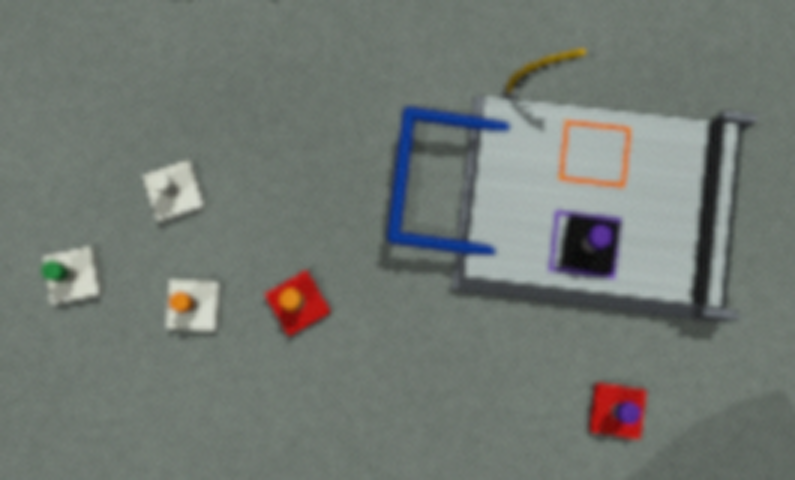

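View pics/s0z.png

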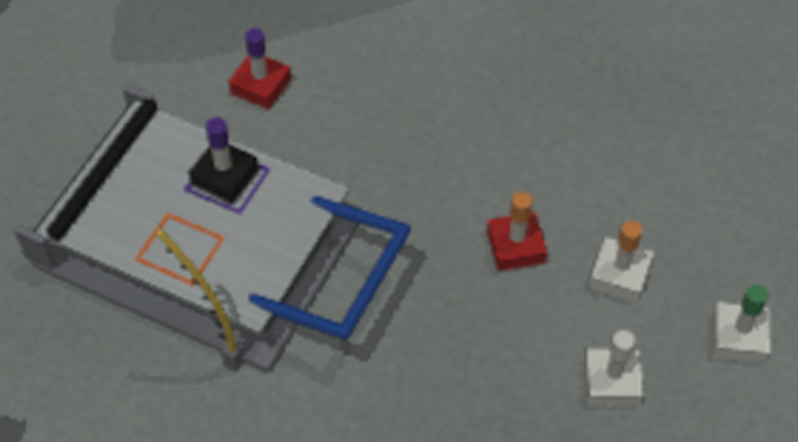

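```bash
cat >> h.py <<'E'
def mask(im,col):
    hsv=cv2.cvtColor(im,cv2.COLOR_RGB2HSV); H,S,V=[hsv[...,i].astype(int) for i in range(3)]
    return {"orange":(H>5)&(H<18)&(S>140)&(V>100),"violet":(H>120)&(H<150)&(S>90)&(V>40),"red":((H<5)|(H>174))&(S>150)&(V>60),
     "blue":(H>105)&(H<122)&(S>130)&(V>50),"green":(H>65)&(H<90)&(S>100),"white":(S<35)&(V>150),"yellow":(H>=18)&(H<28)&(S>130)&(V>90)}[col].astype(np.uint8)
def blobs(im,col,roi,amin=8):
    x0,y0,x1,y1=roi; m=np.zeros(im.shape[:2],np.uint8); m[y0:y1,x0:x1]=mask(im,col)[y0:y1,x0:x1]
    n,l,st,c=cv2.connectedComponentsWithStats(m,connectivity=8)
    return [(np.round(c[i],2).tolist(),st[i].tolist()) for i in range(1,n) if st[i][4]>=amin]
E
python3 - <<'E'
from h import *
s=cv2.imread("pics/scene0.png")[:,:,::-1].copy();t=cv2.imread("pics/top0.png")[:,:,::-1].copy()
for n,im,roi in (("scene",s,(145,135,425,290)),("top",t,(155,125,420,285))):
    for c in ("orange","violet","red","blue","green","white","yellow"):
        print(n,c,blobs(im,c,roi))
E
```

```text
scene orange [([327.11, 206.96], [324, 203, 7, 10, 47]), ([365.57, 216.96], [363, 213, 7, 10, 54]), ([195.69, 222.69], [193, 217, 7, 11, 13])]
scene violet [([234.15, 149.58], [231, 145, 7, 10, 53]), ([221.0, 181.33], [218, 176, 7, 11, 61])]
scene red [([235.98, 163.73], [226, 156, 21, 17, 210]), ([325.86, 220.28], [317, 210, 20, 19, 236])]
scene blue [([265.87, 230.85], [233, 204, 56, 50, 446])]
scene green [([409.4, 239.64], [406, 235, 8, 10, 58])]
scene white [([362.09, 228.66], [353, 219, 21, 18, 176]), ([404.48, 250.86], [397, 241, 18, 18, 189]), ([363.37, 253.57], [360, 251, 7, 6, 35]), ([359.19, 267.01], [351, 258, 19, 16, 194])]
scene yellow [([215.16, 235.11], [200, 216, 27, 42, 85])]
top orange [([251.55, 224.38], [248, 220, 8, 9, 60]), ([215.09, 225.46], [212, 223, 7, 6, 35])]
top violet [([354.77, 201.89], [347, 197, 14, 12, 96]), ([351.48, 214.9], [342, 212, 18, 5, 31]), ([363.73, 262.24], [360, 260, 8, 6, 37])]
top red [([254.56, 226.08], [244, 216, 21, 21, 196]), ([359.27, 261.33], [352, 253, 18, 18, 209])]
top blue [([297.13, 184.47], [284, 161, 40, 49, 429])]
top green [([172.24, 215.03], [169, 213, 8, 5, 33])]
top white [([351.26, 191.24], [311, 157, 79, 68, 3268]), ([395.55, 196.6], [392, 167, 8, 60, 154]), ([352.9, 175.85], [344, 168, 19, 17, 278]), ([212.58, 187.38], [203, 179, 20, 19, 212]), ([180.79, 215.26], [169, 207, 19, 18, 160]), ([172.06, 221.94], [171, 219, 3, 7, 16]), ([220.97, 224.98], [211, 218, 17, 17, 165]), ([211.56, 231.04], [210, 228, 5, 7, 25])]
top yellow [([338.75, 144.56], [325, 141, 25, 11, 52])]
```

```bash
python3 - <<'E'
from h import *
np.set_printoptions(precision=4,suppress=True)
print("orange cap tri",tri((365.6,217),(215.1,225.5)), onz("top",(215.1,225.5),.070),onz("top",(219.2,226.8),.02))
print("foot scene mask/top mask", onz("top",(220.97,224.98),.02))
print("field",onz("top",(352.9,175.85),.052))
s2=lambda u:(u[0]/2.85+145,u[1]/2.85+135); t3=lambda u:(u[0]/3+155,u[1]/3+125)
# frame corners zoom
P=[onz("top",t3(u),.052) for u in ((566,122),(630,127),(625,186),(560,181))]; print(np.array(P),np.mean(P,0))
P=[onz("scene",s2(u),.052) for u in ((170,215),(222,240),(192,283),(137,260))]; print(np.array(P),np.mean(P,0))
# handle ends
print("handle top",onz("top",t3((411,112)),.062),onz("top",t3((394,238)),.062))
print("handle sc",onz("scene",s2((346,331)),.062),onz("scene",s2((404,230)),.062))
print("violet",tri((221,181.3),(355.2,203.5)), )
print("deck corners", [onz("top",t3(u),.052) for u in ((483,96),(466,278),(720,117),(697,303))])
print("protractor tip/base", tri(s2((160,232)),t3((585,50))),tri(s2((232,350)),t3((508,92))))
print("green white",onz("top",(180.5,217),.01),onz("top",(212.5,189),.01),"red",onz("top",(254.5,226),.01))
E
```

```text
orange cap tri (array([0.4582, 0.275 , 0.0658]), np.float64(0.0010333004524013282)) [0.458  0.2736 0.07  ] [0.4573 0.2727 0.02  ]
foot scene mask/top mask [0.4622 0.2679 0.02  ]
field [ 0.5823 -0.0859  0.052 ]
[[ 0.61   -0.0628  0.052 ]
 [ 0.6041 -0.1182  0.052 ]
 [ 0.5522 -0.1118  0.052 ]
 [ 0.5579 -0.0558  0.052 ]] [ 0.581  -0.0872  0.052 ]
[[ 0.5542 -0.105   0.052 ]
 [ 0.5639 -0.0527  0.052 ]
 [ 0.6114 -0.0603  0.052 ]
 [ 0.6051 -0.1133  0.052 ]] [ 0.5837 -0.0828  0.052 ]
handle top [0.6201 0.0726 0.062 ] [0.5099 0.0894 0.062 ]
handle sc [0.6193 0.0792 0.062 ] [0.5117 0.0935 0.062 ]
violet (array([ 0.5018, -0.0777,  0.1166]), np.float64(0.0033512649714907074))
deck corners [array([0.635 , 0.0091, 0.052 ]), array([0.4748, 0.0279, 0.052 ]), array([ 0.611 , -0.1963,  0.052 ]), array([ 0.4494, -0.1693,  0.052 ])]
protractor tip/base (array([ 0.6404, -0.0615,  0.1726]), np.float64(0.004953675263930271)) (array([ 0.6452, -0.0147,  0.0207]), np.float64(0.0014779892892457193))
green white [0.4868 0.3816 0.01  ] [0.5624 0.2932 0.01  ] red [0.4583 0.1781 0.01  ]
```

Emit:
play_rows:
  increments:
    - {"dp":[0.02,0.053,0],"angular":[0,0,-3],"fingers":0.06}
    - {"dp":[0.04,0.106,0],"angular":[0,0,-6],"fingers":0.06}
    - {"dp":[0.06,0.159,0],"angular":[0,0,-9],"fingers":0.06}
    - {"dp":[0.08,0.212,0],"angular":[0,0,-12],"fingers":0.06}
    - {"dp":[0.1,0.265,0],"angular":[0,0,-15],"fingers":0.05}
    - {"dp":[0.12,0.318,0],"angular":[0,0,-18],"fingers":0.05}
    - {"dp":[0.14,0.371,0],"angular":[0,0,-21],"fingers":0.05}
    - {"dp":[0.16,0.424,0],"angular":[0,0,-24.3],"fingers":0.05}

```text
t: 1.1
eef_pos: [0.3374, -0.0412, 0.2554]
eef_rot: [-179.9, -0.0, -3.6]
wrist_force: [1.8, -0.0, 0.5]
grip_width: 0.0502
```

Emit:
play_rows:
  increments:
    - {"dp":[0.02,0.052,0],"angular":[0,0,0],"fingers":0.05}
    - {"dp":[0.04,0.105,0],"angular":[0,0,0],"fingers":0.05}
    - {"dp":[0.06,0.157,0],"angular":[0,0,0],"fingers":0.05}
    - {"dp":[0.08,0.21,0],"angular":[0,0,0],"fingers":0.05}
    - {"dp":[0.1,0.262,-0.02],"angular":[0,0,0],"fingers":0.05}
    - {"dp":[0.121,0.3157,-0.06],"angular":[0,0,0],"fingers":0.05}
    - {"dp":[0.121,0.3157,-0.1],"angular":[0,0,0],"fingers":0.05}
    - {"dp":[0.121,0.3157,-0.12],"angular":[0,0,0],"fingers":0.05}

```text
t: 2.1
eef_pos: [0.4374, 0.0157, 0.1979]
eef_rot: [-177.3, 0.1, 0.4]
wrist_force: [0.6, 0.5, 0.1]
grip_width: 0.05
```

```bash
python3 - <<'E'
from h import *
s=get_image("scene")[:,:,::-1];t=get_image("top")[:,:,::-1]
a=cv2.resize(s[150:300,290:450],None,fx=2.5,fy=2.5,interpolation=cv2.INTER_CUBIC);b=cv2.resize(t[150:300,140:300],None,fx=2.5,fy=2.5,interpolation=cv2.INTER_CUBIC)
cv2.imwrite("pics/g1.png",np.hstack([a,b])); print(manip.get_state()["eef_pos"])
E
```

```text
[0.43591812 0.01581862 0.19665624]
```

View pics/g1.png

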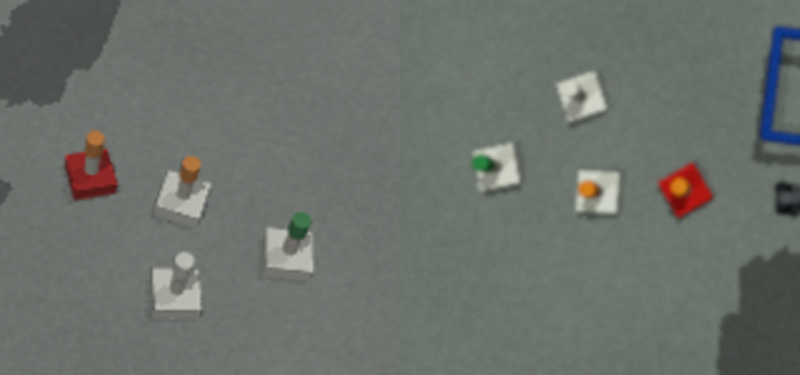

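```bash
python3 - <<'E'
from h import *
s=manip.get_state(); print(s)
E
```

```text
{'t': 2.2, 'qpos': array([  0.33140859,   9.04119077, -14.91941615,  66.40714689,
         2.73662032, 179.9412087 ]), 'joint_vel': array([ 3.20769332e-02, -1.90392637e+00,  1.82527323e+00,  2.85012069e+00,
        2.19570419e-03, -1.38519949e-02]), 'effort': array([ 3.00850114e-02, -3.13670862e+01,  2.41602391e+01, -5.24667967e-01,
        1.55866072e-01, -1.07772803e-05]), 'eef_pos': array([0.43591812, 0.01581862, 0.19665624]), 'eef_rot': array([-177.26300419,    0.36494663,    0.39013404]), 'wrist_force': array([-1.0852276 , -0.50158889,  0.13251988]), 'torque': array([-0.06184635,  0.01256322,  0.01331002]), 'grip_width': 0.04985132459310642}
```

```bash
cat >> h.py <<'E'
from scipy.spatial.transform import Rotation as Ro
def rotv(yaw,tilt=0,about=-7):
    """rotvec (deg) from the present pose to tool-down with yaw, then tilted by tilt deg about deck x (heading about)"""
    R0=Ro.from_euler("xyz",manip.get_state()["eef_rot"],degrees=True)
    a=np.radians(about); T=Ro.from_rotvec(np.radians(tilt)*np.array([np.cos(a),np.sin(a),0]))*Ro.from_euler("xyz",[180,0,yaw],degrees=True)
    return np.round(np.degrees((T*R0.inv()).as_rotvec()),2)
E
python3 -c "
from h import *
for y in (20,40,60,80): print(rotv(y))"
```

```text
[-2.64 -0.85 19.61]
[-2.49 -1.31 39.61]
[-2.28 -1.77 59.61]
[-2.01 -2.22 79.6 ]
```

Emit:
play_rows:
  increments:
    - {"dp":[0,0.02,0.01],"angular":[-2.7,-0.5,9.6],"fingers":0.05}
    - {"dp":[0,0.04,0.01],"angular":[-2.64,-0.85,19.6],"fingers":0.05}
    - {"dp":[0,0.06,0.01],"angular":[-2.55,-1.1,29.6],"fingers":0.05}
    - {"dp":[0,0.08,0.01],"angular":[-2.5,-1.3,39.6],"fingers":0.05}
    - {"dp":[0,0.1,0.01],"angular":[-2.4,-1.5,49.6],"fingers":0.05}
    - {"dp":[0,0.12,0.01],"angular":[-2.3,-1.8,59.6],"fingers":0.05}
    - {"dp":[0.01,0.14,0.01],"angular":[-2.1,-2,69.6],"fingers":0.05}
    - {"dp":[0.02,0.16,0.01],"angular":[-2,-2.2,79.6],"fingers":0.05}

```text
t: 3.2
eef_pos: [0.4561, 0.1762, 0.207]
eef_rot: [-180.0, 0.0, 80.3]
wrist_force: [0.6, 0.0, 0.3]
grip_width: 0.0498
```

```bash
python3 -c "
from h import *
s=manip.get_state();print(s['eef_pos'],s['eef_rot'],rotv(163),rotv(176.5),s['qpos'])"
```

```text
[0.45613502 0.17619646 0.20703649] [-1.79992215e+02  2.80355599e-03  8.02964467e+01] [ 1.00e-02 -1.00e-02  8.27e+01] [ 1.00e-02 -0.00e+00  9.62e+01] [ 2.11197168e+01  1.41414319e+01 -6.75246292e+00  6.91142270e+01
  1.58135174e-03  1.20823270e+02]
```

Emit:
play_rows:
  increments:
    - {"dp":[0,0.02,0],"angular":[0,0,10.5],"fingers":0.05}
    - {"dp":[0,0.04,0],"angular":[0,0,21],"fingers":0.05}
    - {"dp":[0,0.06,0],"angular":[0,0,31.5],"fingers":0.05}
    - {"dp":[0.002,0.08,0],"angular":[0,0,42],"fingers":0.05}
    - {"dp":[0.0024,0.0983,0],"angular":[0,0,52.5],"fingers":0.05}
    - {"dp":[0.0024,0.0983,-0.03],"angular":[0,0,63],"fingers":0.05}
    - {"dp":[0.0024,0.0983,-0.05],"angular":[0,0,73.5],"fingers":0.05}
    - {"dp":[0.0024,0.0983,-0.07],"angular":[0,0,84],"fingers":0.05}

```text
t: 4.2
eef_pos: [0.4586, 0.2742, 0.1365]
eef_rot: [-180.0, -0.0, 164.6]
wrist_force: [-0.1, -0.4, 0.1]
grip_width: 0.05
```

```bash
python3 - <<'E'
from h import *
s=get_image("scene")[:,:,::-1];t=get_image("top")[:,:,::-1]
a=cv2.resize(s[150:300,290:450],None,fx=2.5,fy=2.5,interpolation=cv2.INTER_CUBIC);b=cv2.resize(t[150:300,140:300],None,fx=2.5,fy=2.5,interpolation=cv2.INTER_CUBIC)
cv2.imwrite("pics/g2.png",np.hstack([a,b])); print(manip.get_state()["eef_pos"],rotv(176.5),rotv(173))
E
```

```text
[0.45711582 0.27330993 0.13496973] [ 0.18 -0.23 12.25] [ 0.18 -0.23  8.75]
```

View pics/g2.png

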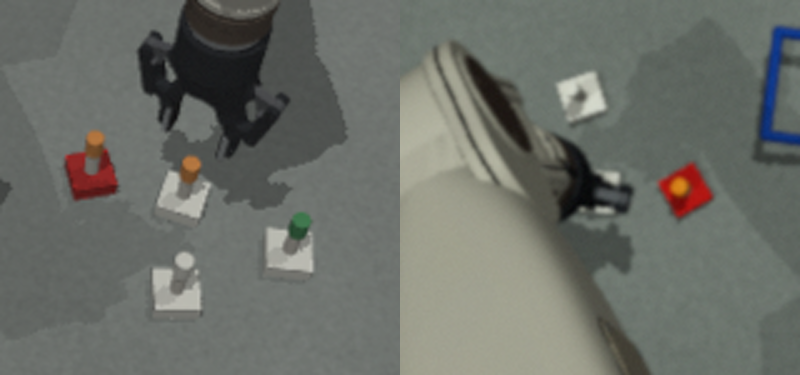

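Emit:
play_rows:
  increments:
    - {"dp":[0.0015,0.001,-0.01],"angular":[0.1,-0.1,6],"fingers":0.05}
    - {"dp":[0.0015,0.001,-0.02],"angular":[0.2,-0.2,12.2],"fingers":0.05}
    - {"dp":[0.0015,0.001,-0.035],"angular":[0.2,-0.2,12.2],"fingers":0.05}
    - {"dp":[0.0015,0.001,-0.05],"angular":[0.2,-0.2,12.2],"fingers":0.05}
    - {"dp":[0.0015,0.001,-0.06],"angular":[0.2,-0.2,12.2],"fingers":0.05}
    - {"dp":[0.0015,0.001,-0.065],"angular":[0.2,-0.2,12.2],"fingers":0.05}
    - {"dp":[0.0015,0.001,-0.065],"angular":[0.2,-0.2,12.2],"fingers":0.04}
    - {"dp":[0.0015,0.001,-0.065],"angular":[0.2,-0.2,12.2],"fingers":0.04}

```text
t: 5.3
eef_pos: [0.4589, 0.2745, 0.0704]
eef_rot: [180.0, 0.0, 176.4]
wrist_force: [0.4, -0.4, -0.0]
grip_width: 0.0396
```

```bash
python3 - <<'E'
from h import *
s=get_image("scene")[:,:,::-1]
a=cv2.resize(s[150:300,290:450],None,fx=4,fy=4,interpolation=cv2.INTER_CUBIC)
cv2.imwrite("pics/g3.png",a); print(manip.get_state())
E
```

```text
{'t': 5.35, 'qpos': array([ 3.08750414e+01,  2.64024114e+01, -1.11446466e+01,  5.24114103e+01,
        2.72787454e-02,  3.44289048e+01]), 'joint_vel': array([ 0.01321957, -0.15251523, -0.10053861,  0.07625747, -0.09989317,
       -0.05965443]), 'effort': array([-8.90977153e-04, -4.29300642e+01,  2.07171893e+01,  7.43924378e-03,
        1.24531442e-03,  1.53937657e-03]), 'eef_pos': array([0.45897091, 0.27457143, 0.07046416]), 'eef_rot': array([1.79954018e+02, 1.88335792e-02, 1.76446139e+02]), 'wrist_force': array([-0.12900508, -0.14845725,  0.66216491]), 'torque': array([ 0.01080181, -0.01182336, -0.0015728 ]), 'grip_width': 0.03993989334536379}
```

View pics/g3.png

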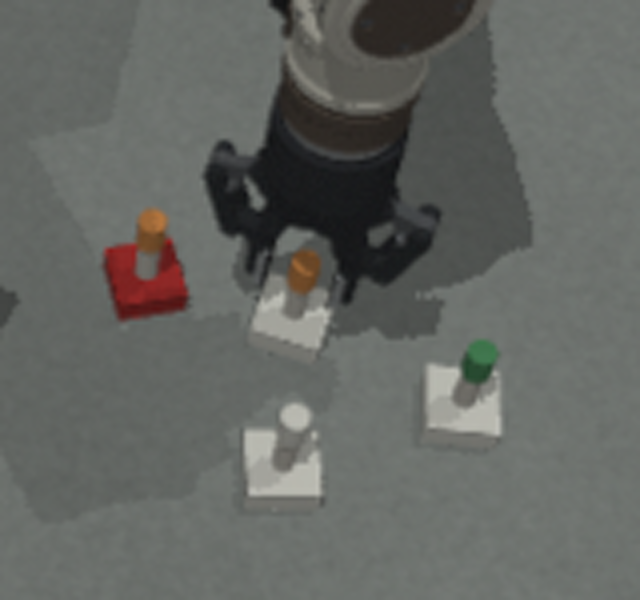

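Emit:
play_rows:
  increments:
    - {"dp":[0,0,0],"angular":[0,0,0],"fingers":0.016}
    - {"dp":[0,0,0],"angular":[0,0,0],"fingers":0.016}
    - {"dp":[0,0,0],"angular":[0,0,0],"fingers":0.016}
    - {"dp":[0,0,0],"angular":[0,0,0],"fingers":0.016}

```text
t: 5.85
eef_pos: [0.4593, 0.2748, 0.0709]
eef_rot: [179.9, 0.1, 176.4]
wrist_force: [0.4, 0.7, 3.0]
grip_width: 0.0165
```

Emit:
play_rows:
  increments:
    - {"dp":[0,0,0.003],"angular":[0,0,0],"fingers":0.012}
    - {"dp":[0,0,0.003],"angular":[0,0,0],"fingers":0.012}
    - {"dp":[0,0,0.01],"angular":[0,0,0],"fingers":0.012}
    - {"dp":[0,0,0.02],"angular":[0,0,0],"fingers":0.012}
    - {"dp":[0,0,0.03],"angular":[0,0,0],"fingers":0.012}

```text
t: 6.48
eef_pos: [0.4595, 0.2749, 0.1018]
eef_rot: [179.9, 0.1, 176.4]
wrist_force: [0.5, -0.5, -1.4]
grip_width: 0.0165
```

```bash
python3 - <<'E'
from h import *
s=get_image("scene")[:,:,::-1]
a=cv2.resize(s[150:300,290:450],None,fx=4,fy=4,interpolation=cv2.INTER_CUBIC)
cv2.imwrite("pics/g4.png",a); print(manip.get_state())
E
```

```text
{'t': 6.525, 'qpos': array([ 3.08750213e+01,  2.42341958e+01, -8.91367459e+00,  5.65714691e+01,
        3.04794729e-02,  3.44291353e+01]), 'joint_vel': array([-0.02621532,  0.27761356, -0.15964242, -2.33392772,  0.0443642 ,
       -0.08696399]), 'effort': array([ 5.28471835e-03, -3.98736513e+01,  2.01876086e+01,  8.68090382e-02,
        2.13662002e-03, -2.45523495e-05]), 'eef_pos': array([0.46033043, 0.2754022 , 0.1033126 ]), 'eef_rot': array([179.81617742,   0.21426319, 176.44561689]), 'wrist_force': array([ 1.0153712 , -0.23291576,  0.58424687]), 'torque': array([ 0.06258001, -0.04459652, -0.01883244]), 'grip_width': 0.016281870676357363}
```

View pics/g4.png

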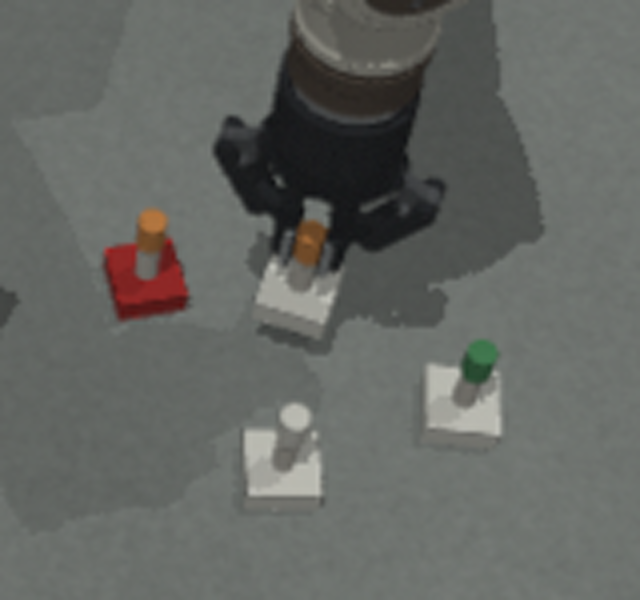

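Emit:
play_rows:
  increments:
    - {"dp":[0,0,0.04],"angular":[0,0,0],"fingers":0.012}
    - {"dp":[0,-0.02,0.07],"angular":[0,0,0],"fingers":0.012}
    - {"dp":[0.01,-0.055,0.09],"angular":[0,0,0],"fingers":0.012}
    - {"dp":[0.025,-0.095,0.095],"angular":[0,0,-1],"fingers":0.012}
    - {"dp":[0.04,-0.135,0.095],"angular":[0,0,-2],"fingers":0.012}
    - {"dp":[0.055,-0.175,0.095],"angular":[0,0,-3],"fingers":0.012}
    - {"dp":[0.07,-0.215,0.095],"angular":[0,0,-3.4],"fingers":0.012}
    - {"dp":[0.085,-0.25,0.095],"angular":[0,0,-3.4],"fingers":0.012}

```text
t: 7.52
eef_pos: [0.5457, 0.0239, 0.1988]
eef_rot: [179.8, 0.3, 173.0]
wrist_force: [0.0, 0.5, -1.3]
grip_width: 0.0163
```

```bash
python3 - <<'E'
from h import *
s=manip.get_state(); print(s['eef_pos'],s['eef_rot'],np.array([.5825,-.085,.16])-s['eef_pos'],rotv(173))
E
```

```text
[0.54571776 0.02388384 0.19881461] [179.81021501   0.25503562 173.01125296] [ 0.03678224 -0.10888384 -0.03881461] [-0.16  0.28 -0.01]
```

Emit:
play_rows:
  increments:
    - {"dp":[0.007,-0.022,0],"angular":[-0.1,0.2,0],"fingers":0.012}
    - {"dp":[0.014,-0.044,0],"angular":[-0.2,0.3,0],"fingers":0.012}
    - {"dp":[0.021,-0.066,0],"angular":[-0.2,0.3,0],"fingers":0.012}
    - {"dp":[0.029,-0.088,0],"angular":[-0.2,0.3,0],"fingers":0.012}
    - {"dp":[0.0368,-0.109,-0.01],"angular":[-0.2,0.3,0],"fingers":0.012}
    - {"dp":[0.0368,-0.109,-0.03],"angular":[-0.2,0.3,0],"fingers":0.012}
    - {"dp":[0.0368,-0.109,-0.05],"angular":[-0.2,0.3,0],"fingers":0.012}
    - {"dp":[0.0368,-0.109,-0.06],"angular":[-0.2,0.3,0],"fingers":0.012}

```text
t: 8.52
eef_pos: [0.5817, -0.0855, 0.1369]
eef_rot: [-180.0, -0.2, 173.0]
wrist_force: [-0.4, -0.6, -1.2]
grip_width: 0.0163
```

```bash
python3 - <<'E'
from h import *
s=get_image("scene")[:,:,::-1];t=get_image("top")[:,:,::-1]
a=cv2.resize(s[135:275,145:300],None,fx=2.6,fy=2.6,interpolation=cv2.INTER_CUBIC);b=cv2.resize(t[125:265,270:425],None,fx=2.6,fy=2.6,interpolation=cv2.INTER_CUBIC)
cv2.imwrite("pics/p1.png",np.hstack([a,b])); s=manip.get_state();print(s["eef_pos"],s["eef_rot"],s["wrist_force"])
E
```

```text
[ 0.58162834 -0.08519332  0.13714922] [-179.96080201   -0.19796834  173.00940779] [-0.26155689 -0.16207241 -1.13304353]
```

View pics/p1.png

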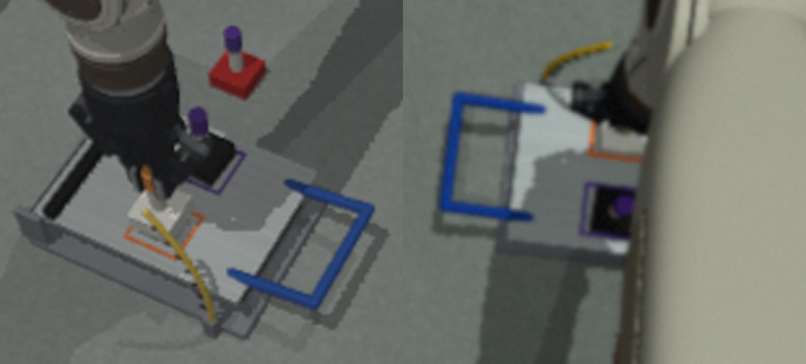

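Emit:
play_rows:
  increments:
    - {"dp":[0.0008,0.0,-0.004],"angular":[0,0.2,0],"fingers":0.012}
    - {"dp":[0.0008,0.0,-0.008],"angular":[0,0.2,0],"fingers":0.012}
    - {"dp":[0.0008,0,-0.01],"angular":[0,0.2,0],"fingers":0.012}

```text
t: 9.0
eef_pos: [0.5826, -0.0852, 0.1272]
eef_rot: [-179.9, -0.4, 173.0]
wrist_force: [-0.1, -0.3, -1.0]
grip_width: 0.0162
```

```bash
python3 - <<'E'
from h import *
s=get_image("scene")[:,:,::-1]
cv2.imwrite("pics/p2full.png",s)
a=cv2.resize(s[190:260,170:260],None,fx=8,fy=8,interpolation=cv2.INTER_CUBIC)
cv2.imwrite("pics/p2.png",a); s=manip.get_state();print(s["eef_pos"],s["eef_rot"],s["wrist_force"])
E
```

```text
[ 0.58240985 -0.08514637  0.12695343] [-179.93410639   -0.39989072  173.0155269 ] [ 0.26847563  0.34589955 -0.74194133]
```

View pics/p2.png

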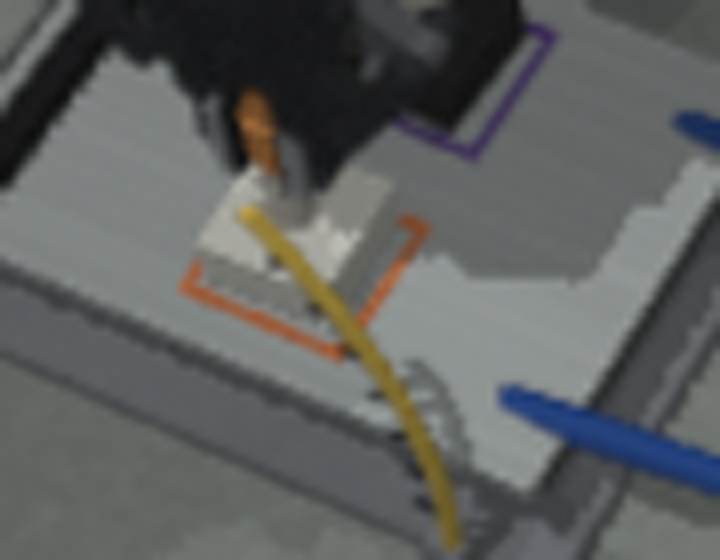

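```bash
python3 - <<'E'
from h import *
z8=lambda u:(u[0]/8+170,u[1]/8+190)
for u in ((197,245),(338,283),(395,180)): print(onz("scene",z8(u),.076).round(4))
a=onz("scene",z8((197,245)),.076);b=onz("scene",z8((395,180)),.076);print("foot",(a+b)/2)
P=[onz("scene",z8(u),.052) for u in ((185,288),(342,355),(428,225))]; print(np.round(P,4),"field",(P[0]+P[2])/2)
E
```

```text
[ 0.6022 -0.1066  0.076 ]
[ 0.6013 -0.0618  0.076 ]
[ 0.5624 -0.0598  0.076 ]
foot [ 0.58227833 -0.08318846  0.076     ]
[[ 0.6045 -0.1134  0.052 ]
 [ 0.6113 -0.0594  0.052 ]
 [ 0.5605 -0.0525  0.052 ]] field [ 0.58250413 -0.08292467  0.052     ]
```

Emit:
play_rows:
  increments:
    - {"dp":[0,0,-0.001],"angular":[-0.05,0.4,-2],"fingers":0.012}
    - {"dp":[0,0,-0.002],"angular":[-0.05,0.4,-4],"fingers":0.012}
    - {"dp":[0,0,-0.003],"angular":[-0.05,0.4,-5],"fingers":0.012}
    - {"dp":[0,0,-0.0035],"angular":[-0.05,0.4,-5],"fingers":0.012}
    - {"dp":[0,0,-0.0035],"angular":[-0.05,0.4,-5],"fingers":0.012}

```text
t: 9.68
eef_pos: [0.5823, -0.0851, 0.1234]
eef_rot: [-179.8, -0.8, 168.0]
wrist_force: [-0.3, -0.6, -0.2]
grip_width: 0.0163
```

Emit:
play_rows:
  increments:
    - {"dp":[0,0,-0.0005],"angular":[0,0,0],"fingers":0.012}
    - {"dp":[0,0,-0.0005],"angular":[0,0,0],"fingers":0.012}

```text
t: 9.93
eef_pos: [0.5824, -0.0852, 0.1232]
eef_rot: [-179.8, -0.8, 168.0]
wrist_force: [0.2, 0.9, 0.2]
grip_width: 0.0159
```

```bash
python3 -c "
from h import *
print(rotv(168), manip.get_state()['wrist_force'],manip.get_state()['eef_pos'])"
```

```text
[ 0.01 -0.79 -0.02] [0.19415861 0.86787711 0.22484067] [ 0.58244036 -0.08515401  0.12320071]
```

Emit:
play_rows:
  increments:
    - {"dp":[0,0,0],"angular":[0,-0.4,0],"fingers":0.012}
    - {"dp":[0,0,-0.0004],"angular":[0,-0.8,0],"fingers":0.012}
    - {"dp":[0,0,-0.0008],"angular":[0,-0.8,0],"fingers":0.012}
    - {"dp":[0,0,-0.0008],"angular":[0,-0.8,0],"fingers":0.012}

```text
t: 10.42
eef_pos: [0.5825, -0.0852, 0.123]
eef_rot: [-180.0, 0.0, 168.0]
wrist_force: [-0.9, 1.3, 3.9]
grip_width: 0.0161
```

Emit:
play_rows:
  increments:
    - {"dp":[0,0,0],"angular":[0,0,0],"fingers":0.022}
    - {"dp":[0,0,0],"angular":[0,0,0],"fingers":0.03}
    - {"dp":[0,0,0],"angular":[0,0,0],"fingers":0.045}
    - {"dp":[0,0,0],"angular":[0,0,0],"fingers":0.045}
    - {"dp":[0,0,0.01],"angular":[0,0,0],"fingers":0.045}
    - {"dp":[0,0,0.03],"angular":[0,0,0],"fingers":0.045}
    - {"dp":[0,0,0.06],"angular":[0,0,0],"fingers":0.045}
    - {"dp":[0,0,0.1],"angular":[0,0,0],"fingers":0.045}

```text
t: 11.42
eef_pos: [0.582, -0.0851, 0.2237]
eef_rot: [-180.0, -0.0, 168.0]
wrist_force: [0.1, -0.8, -0.2]
grip_width: 0.045
```

```bash
python3 - <<'E'
from h import *
s=get_image("scene")[:,:,::-1]
cv2.imwrite("pics/p3full.png",s)
a=cv2.resize(s[190:260,170:260],None,fx=8,fy=8,interpolation=cv2.INTER_CUBIC)
cv2.imwrite("pics/p3.png",a); s=manip.get_state();print(s["eef_pos"],s["eef_rot"],s["wrist_force"],rotv(173))
E
```

```text
[ 0.58488613 -0.08549723  0.23078073] [179.97643764   0.60016153 168.01751158] [ 1.62047475 -0.2622743   3.77440539] [0.08 0.6  4.98]
```

View pics/p3.png

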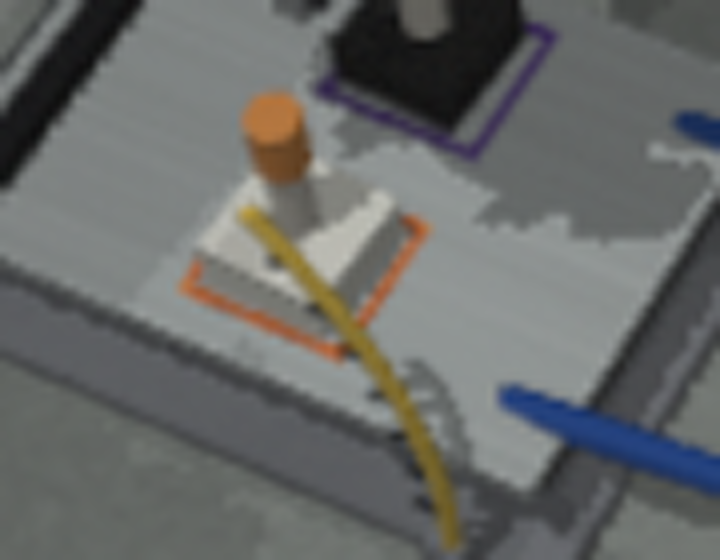

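Emit:
play_rows:
  increments:
    - {"dp":[0,0.02,0],"angular":[0,0.3,2],"fingers":0.045}
    - {"dp":[-0.005,0.055,0],"angular":[0,0.6,5],"fingers":0.045}
    - {"dp":[-0.01,0.1,0],"angular":[0.1,0.6,5],"fingers":0.045}
    - {"dp":[-0.02,0.14,-0.03],"angular":[0.1,0.6,5],"fingers":0.045}
    - {"dp":[-0.021,0.169,-0.07],"angular":[0.1,0.6,5],"fingers":0.045}
    - {"dp":[-0.021,0.169,-0.1],"angular":[0.1,0.6,5],"fingers":0.045}
    - {"dp":[-0.021,0.169,-0.12],"angular":[0.1,0.6,5],"fingers":0.045}
    - {"dp":[-0.021,0.169,-0.13],"angular":[0.1,0.6,5],"fingers":0.045}

```text
t: 12.48
eef_pos: [0.5623, 0.0844, 0.0989]
eef_rot: [-180.0, -0.2, 173.1]
wrist_force: [0.3, -0.5, 0.0]
grip_width: 0.0452
```

```bash
python3 - <<'E'
from h import *
s=get_image("scene")[:,:,::-1];t=get_image("top")[:,:,::-1]
a=cv2.resize(s[135:275,145:300],None,fx=2.6,fy=2.6,interpolation=cv2.INTER_CUBIC);b=cv2.resize(t[125:265,270:425],None,fx=2.6,fy=2.6,interpolation=cv2.INTER_CUBIC)
cv2.imwrite("pics/q1.png",np.hstack([a,b])); s=manip.get_state();print(s["eef_pos"],s["eef_rot"],s["wrist_force"],rotv(173))
E
```

```text
[0.56274051 0.083946   0.09950608] [-1.79987365e+02 -1.70824064e-01  1.73077187e+02] [-0.77695076  0.01672608  0.14923275] [-0.01 -0.17 -0.08]
```

View pics/q1.png

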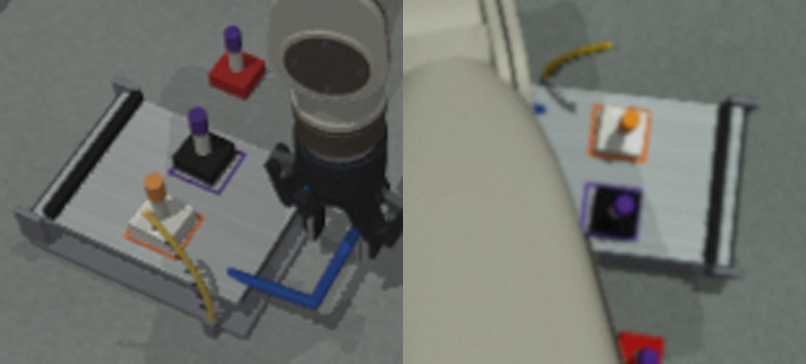

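Emit:
play_rows:
  increments:
    - {"dp":[0.001,0,-0.01],"angular":[0,0,0],"fingers":0.045}
    - {"dp":[0.001,0,-0.02],"angular":[0,-0.2,0],"fingers":0.04}
    - {"dp":[0.001,0,-0.0315],"angular":[0,-0.2,0],"fingers":0.03}
    - {"dp":[0.001,0,-0.0315],"angular":[0,-0.2,0],"fingers":0.025}
    - {"dp":[0.001,0,-0.0315],"angular":[0,-0.2,0],"fingers":0.02}
    - {"dp":[0.001,0,-0.0315],"angular":[0,-0.2,0],"fingers":0.016}
    - {"dp":[0.001,0,-0.0315],"angular":[0,-0.2,0],"fingers":0.014}

```text
t: 13.45
eef_pos: [0.5641, 0.084, 0.0684]
eef_rot: [180.0, 0.1, 173.1]
wrist_force: [-0.3, 0.3, -0.7]
grip_width: 0.014
```

```bash
python3 - <<'E'
from h import *
s=manip.get_state();print(s["eef_pos"],s["eef_rot"],s["wrist_force"],s["torque"],s["grip_width"])
s=get_image("scene")[:,:,::-1]
cv2.imwrite("pics/q2.png",cv2.resize(s[170:270,210:310],None,fx=6,fy=6,interpolation=cv2.INTER_CUBIC))
E
```

```text
[0.56409515 0.08404207 0.06843772] [1.79968920e+02 7.71511230e-02 1.73077001e+02] [-0.25025016  0.33553077 -0.73479282] [ 0.04180452 -0.09237162 -0.05367059] 0.01399872442371163
```

View pics/q2.png

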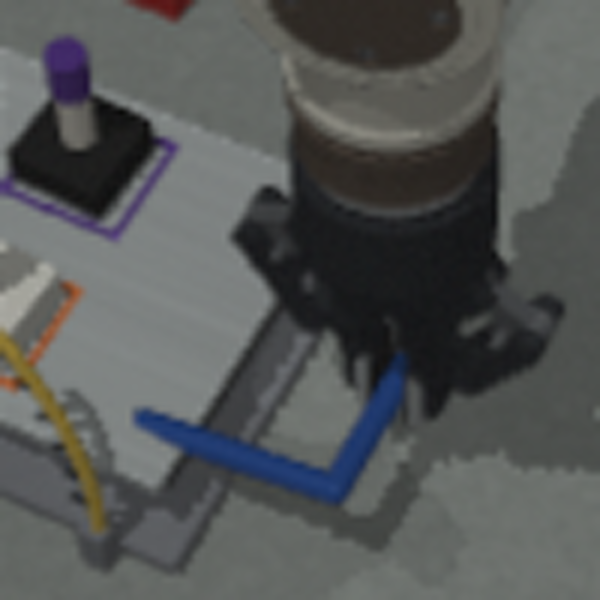

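Emit:
play_rows:
  increments:
    - {"dp":[0,0,0],"angular":[0,0,0],"fingers":0.0125}
    - {"dp":[0,0,0],"angular":[0,0,0],"fingers":0.0115}
    - {"dp":[0,0,0],"angular":[0,0,0],"fingers":0.0115}

```text
t: 13.88
eef_pos: [0.5641, 0.0848, 0.0685]
eef_rot: [179.9, 0.1, 173.1]
wrist_force: [0.0, 4.4, -0.2]
grip_width: 0.0113
```

Emit:
play_rows:
  increments:
    - {"dp":[0,0,0],"angular":[0,0,0],"fingers":0.0105}
    - {"dp":[0,0,0],"angular":[0,0,0],"fingers":0.0105}

```text
t: 14.12
eef_pos: [0.5641, 0.0848, 0.0685]
eef_rot: [179.9, 0.1, 173.1]
wrist_force: [-0.3, 4.2, 0.3]
grip_width: 0.0115
```

```bash
cat >> h.py <<'E'
YD=np.array([np.sin(np.radians(7)),np.cos(np.radians(7)),0]);XD=np.array([np.cos(np.radians(7)),-np.sin(np.radians(7)),0]);ZD=np.array([0,0,1.])
def arc(th,a=.285,b=.0245): return a*np.cos(th)*YD-b*np.sin(th)*YD+(a*np.sin(th)+b*np.cos(th))*ZD
def rows(th0,ths):
    for th in ths: print(round(th,4),"dp",np.round(arc(th)-arc(th0),4).tolist(),"ang",np.round(np.degrees(th-th0)*XD,2).tolist())
E
python3 -c "
from h import *
rows(0,[.005,.01,.015,.02]);rows(.02,[.03,.04,.05,.06,.07,.08,.09,.1]);rows(.1,[.105,.11,.115,.12,.125,.13,.135,.14])"
```

```text
0.005 dp [-0.0, -0.0001, 0.0014] ang [0.28, -0.03, 0.0]
0.01 dp [-0.0, -0.0003, 0.0028] ang [0.57, -0.07, 0.0]
0.015 dp [-0.0, -0.0004, 0.0043] ang [0.85, -0.1, 0.0]
0.02 dp [-0.0001, -0.0005, 0.0057] ang [1.14, -0.14, 0.0]
0.03 dp [-0.0, -0.0003, 0.0028] ang [0.57, -0.07, 0.0]
0.04 dp [-0.0001, -0.0007, 0.0057] ang [1.14, -0.14, 0.0]
0.05 dp [-0.0001, -0.001, 0.0085] ang [1.71, -0.21, 0.0]
0.06 dp [-0.0002, -0.0014, 0.0114] ang [2.27, -0.28, 0.0]
0.07 dp [-0.0002, -0.0019, 0.0142] ang [2.84, -0.35, 0.0]
0.08 dp [-0.0003, -0.0023, 0.017] ang [3.41, -0.42, 0.0]
0.09 dp [-0.0003, -0.0028, 0.0198] ang [3.98, -0.49, 0.0]
0.1 dp [-0.0004, -0.0033, 0.0226] ang [4.55, -0.56, 0.0]
0.105 dp [-0.0, -0.0003, 0.0014] ang [0.28, -0.03, 0.0]
0.11 dp [-0.0001, -0.0005, 0.0028] ang [0.57, -0.07, 0.0]
0.115 dp [-0.0001, -0.0008, 0.0042] ang [0.85, -0.1, 0.0]
0.12 dp [-0.0001, -0.0011, 0.0056] ang [1.14, -0.14, 0.0]
0.125 dp [-0.0002, -0.0014, 0.007] ang [1.42, -0.17, 0.0]
0.13 dp [-0.0002, -0.0017, 0.0084] ang [1.71, -0.21, 0.0]
0.135 dp [-0.0002, -0.002, 0.0098] ang [1.99, -0.24, 0.0]
0.14 dp [-0.0003, -0.0023, 0.0112] ang [2.27, -0.28, 0.0]
```

Emit:
play_rows:
  increments:
    - {"dp":[0,0.0005,0],"angular":[0,0,0],"fingers":0.0105}
    - {"dp":[0,0.0004,0.0014],"angular":[0.28,-0.03,0],"fingers":0.0105}
    - {"dp":[0,0.0002,0.0028],"angular":[0.57,-0.07,0],"fingers":0.0105}
    - {"dp":[0,0.0001,0.0043],"angular":[0.85,-0.1,0],"fingers":0.0105}
    - {"dp":[0,0,0.0057],"angular":[1.14,-0.14,0],"fingers":0.0105}

```text
t: 14.75
eef_pos: [0.564, 0.0843, 0.0739]
eef_rot: [178.8, 0.1, 173.1]
wrist_force: [4.6, -0.6, -9.3]
grip_width: 0.011
```

```bash
python3 - <<'E'
from h import *
s=manip.get_state();print(s["eef_pos"],s["eef_rot"],s["wrist_force"],s["torque"],s["grip_width"])
s=get_image("scene")[:,:,::-1]
cv2.imwrite("pics/q3.png",cv2.resize(s[150:270,155:310],None,fx=5,fy=5,interpolation=cv2.INTER_CUBIC))
E
```

```text
[0.56404442 0.08433621 0.07386235] [1.78771802e+02 5.38227838e-02 1.73074870e+02] [ 4.59462134 -0.55819827 -9.26420888] [-0.02535106 -0.72937009 -0.11284996] 0.010971379838627462
```

View pics/q3.png

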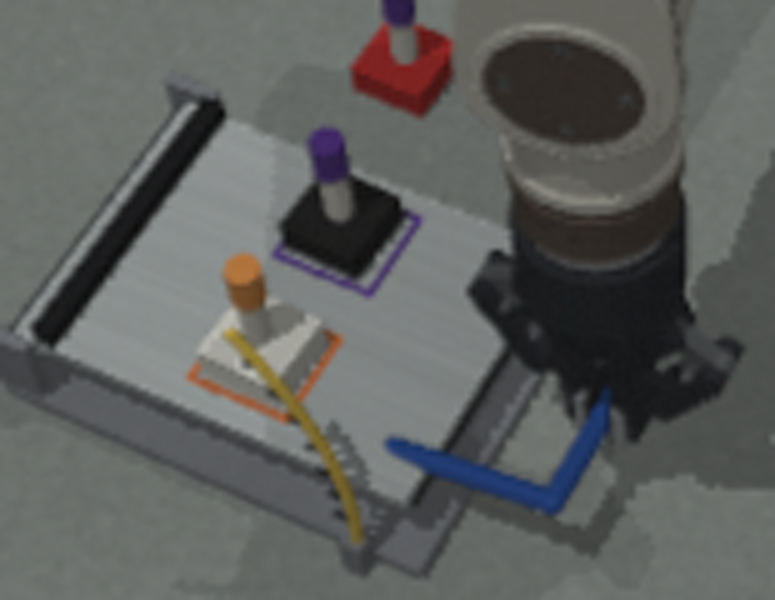

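Emit:
play_rows:
  increments:
    - {"dp":[0,-0.0003,0.0028],"angular":[0.57,-0.07,0],"fingers":0.0105}
    - {"dp":[-0.0001,-0.0007,0.0057],"angular":[1.14,-0.14,0],"fingers":0.0105}
    - {"dp":[-0.0001,-0.001,0.0085],"angular":[1.71,-0.21,0],"fingers":0.0105}
    - {"dp":[-0.0002,-0.0014,0.0114],"angular":[2.27,-0.28,0],"fingers":0.0105}
    - {"dp":[-0.0002,-0.0019,0.0142],"angular":[2.84,-0.35,0],"fingers":0.0105}
    - {"dp":[-0.0003,-0.0023,0.017],"angular":[3.41,-0.42,0],"fingers":0.0105}
    - {"dp":[-0.0003,-0.0028,0.0198],"angular":[3.98,-0.49,0],"fingers":0.0105}
    - {"dp":[-0.0004,-0.0033,0.0226],"angular":[4.55,-0.56,0],"fingers":0.0105}

```text
t: 15.8
eef_pos: [0.5636, 0.081, 0.0969]
eef_rot: [174.1, 0.1, 173.1]
wrist_force: [4.2, 1.6, -8.5]
grip_width: 0.0111
```

```bash
cat >> h.py <<'E'
def look(name):
    S=manip.get_state(); t=get_image("top"); cv2.imwrite(f"pics/{name}.png",t[:,:,::-1])
    np.set_printoptions(precision=4,suppress=True)
    print(S["t"],S["eef_pos"],S["eef_rot"].round(2),"F",S["wrist_force"].round(1),"T",S["torque"].round(2),"w",round(S["grip_width"],4))
    h=S["eef_pos"][2]-.0685
    from scipy.optimize import brentq
    th=brentq(lambda q:arc(q)[2]-arc(0)[2]-h,-.1,.7); print("theta est",round(th,4))
    res={}
    F=np.array([.5825,-.0852,.052]); H=F-.12*YD; H[2]=.044
    yd=np.cos(th)*YD+np.sin(th)*ZD; zd=-np.sin(th)*YD+np.cos(th)*ZD
    for c,roi in (("orange",(338,150,420,192)),("violet",(338,192,420,228))):
        b=[x for x in blobs(t,c,roi,10) if True]
        m=np.zeros(t.shape[:2],np.uint8);x0,y0,x1,y1=roi;m[y0:y1,x0:x1]=mask(t,c)[y0:y1,x0:x1]
        m=cv2.morphologyEx(m,cv2.MORPH_OPEN,np.ones((3,3),np.uint8))
        M=cv2.moments(m,True)
        if M["m00"]==0: print(c,"none",b); continue
        uv=(M["m10"]/M["m00"],M["m01"]/M["m00"])
        o,d=ray("top",uv); p0=H+zd*(.008+.070); p=o+d*((p0-o)@zd)/(d@zd)
        print(c,np.round(uv,2),M["m00"],"x",round((p-F)@XD,4),"y(deck)",round((p-H)@yd-.12,4))
E
python3 -c "
from h import *
look('l1')"; python3 -c "
import cv2;t=cv2.imread('pics/l1.png');cv2.imwrite('pics/l1z.png',cv2.resize(t[125:265,270:425],None,fx=4,fy=4,interpolation=cv2.INTER_CUBIC))"
```

```text
15.8 [0.5636 0.081  0.0969] [174.14   0.06 173.07] F [ 4.2  1.6 -8.5] T [ 0.01 -0.75 -0.22] w 0.0111
theta est 0.1003
orange [361.62 169.94] 47.0 x 0.0001 y(deck) -0.0014
violet [358.88 202.29] 66.0 x -0.0787 y(deck) -0.0016
```

View pics/l1z.png

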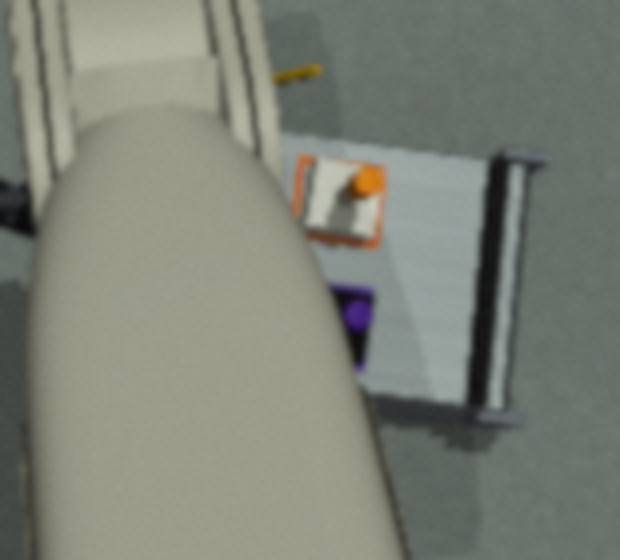

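Emit:
play_rows:
  increments:
    - {"dp":[0,-0.0003,0.0014],"angular":[0.28,-0.03,0],"fingers":0.0105}
    - {"dp":[-0.0001,-0.0005,0.0028],"angular":[0.57,-0.07,0],"fingers":0.0105}
    - {"dp":[-0.0001,-0.0008,0.0042],"angular":[0.85,-0.1,0],"fingers":0.0105}
    - {"dp":[-0.0001,-0.0011,0.0056],"angular":[1.14,-0.14,0],"fingers":0.0105}
    - {"dp":[-0.0002,-0.0014,0.007],"angular":[1.42,-0.17,0],"fingers":0.0105}
    - {"dp":[-0.0002,-0.0017,0.0084],"angular":[1.71,-0.21,0],"fingers":0.0105}
    - {"dp":[-0.0002,-0.002,0.0098],"angular":[1.99,-0.24,0],"fingers":0.0105}
    - {"dp":[-0.0003,-0.0023,0.0112],"angular":[2.27,-0.28,0],"fingers":0.0105}

```text
t: 16.85
eef_pos: [0.5632, 0.0786, 0.1085]
eef_rot: [171.8, 0.1, 173.1]
wrist_force: [4.6, 1.2, -8.3]
grip_width: 0.0114
```

```bash
python3 -c "
from h import *
look('l2')
import sys
for a in (.14,.2,.26,.32): rows(a,[a+.005,a+.01,a+.015,a+.02])"
```

```text
16.85 [0.5632 0.0786 0.1085] [171.8    0.07 173.05] F [ 4.6  1.2 -8.3] T [-0.08 -0.69 -0.25] w 0.0114
theta est 0.1418
orange [363.27 169.85] 41.0 x -0.0003 y(deck) -0.0008
violet none []
0.145 dp [-0.0, -0.0003, 0.0014] ang [0.28, -0.03, 0.0]
0.15 dp [-0.0001, -0.0006, 0.0028] ang [0.57, -0.07, 0.0]
0.155 dp [-0.0001, -0.001, 0.0042] ang [0.85, -0.1, 0.0]
0.16 dp [-0.0002, -0.0013, 0.0056] ang [1.14, -0.14, 0.0]
0.205 dp [-0.0, -0.0004, 0.0014] ang [0.28, -0.03, 0.0]
0.21 dp [-0.0001, -0.0008, 0.0027] ang [0.57, -0.07, 0.0]
0.215 dp [-0.0002, -0.0012, 0.0041] ang [0.85, -0.1, 0.0]
0.22 dp [-0.0002, -0.0017, 0.0055] ang [1.14, -0.14, 0.0]
0.265 dp [-0.0001, -0.0005, 0.0013] ang [0.28, -0.03, 0.0]
0.27 dp [-0.0001, -0.001, 0.0027] ang [0.57, -0.07, 0.0]
0.275 dp [-0.0002, -0.0015, 0.004] ang [0.85, -0.1, 0.0]
0.28 dp [-0.0002, -0.002, 0.0054] ang [1.14, -0.14, 0.0]
0.325 dp [-0.0001, -0.0006, 0.0013] ang [0.28, -0.03, 0.0]
0.33 dp [-0.0001, -0.0011, 0.0026] ang [0.57, -0.07, 0.0]
0.335 dp [-0.0002, -0.0017, 0.0039] ang [0.85, -0.1, 0.0]
0.34 dp [-0.0003, -0.0023, 0.0052] ang [1.14, -0.14, 0.0]
```

Emit:
play_rows:
  increments:
    - {"dp":[0,-0.0002,0.0007],"angular":[0.14,-0.02,0],"fingers":0.0105}
    - {"dp":[0,-0.0003,0.0014],"angular":[0.28,-0.03,0],"fingers":0.0105}
    - {"dp":[0,-0.0005,0.0021],"angular":[0.43,-0.05,0],"fingers":0.0105}
    - {"dp":[-0.0001,-0.0006,0.0028],"angular":[0.57,-0.07,0],"fingers":0.0105}
    - {"dp":[-0.0001,-0.0008,0.0035],"angular":[0.71,-0.09,0],"fingers":0.0105}
    - {"dp":[-0.0001,-0.001,0.0042],"angular":[0.85,-0.1,0],"fingers":0.0105}
    - {"dp":[-0.0002,-0.0012,0.0049],"angular":[1,-0.12,0],"fingers":0.0105}
    - {"dp":[-0.0002,-0.0013,0.0056],"angular":[1.14,-0.14,0],"fingers":0.0105}

```text
t: 17.9
eef_pos: [0.563, 0.0772, 0.1143]
eef_rot: [170.6, 0.1, 173.0]
wrist_force: [2.9, 1.4, -9.5]
grip_width: 0.0112
```

```bash
python3 -c "
from h import *
look('l3')"
```

```text
17.9 [0.563  0.0772 0.1143] [170.64   0.07 173.04] F [ 2.9  1.4 -9.5] T [-0.19 -0.65 -0.25] w 0.0112
theta est 0.1627
orange [364.13 169.87] 39.0 x -0.0006 y(deck) -0.0005
violet none []
```

Emit:
play_rows:
  increments:
    - {"dp":[0,-0.0002,0.0007],"angular":[0.14,-0.02,0],"fingers":0.0105}
    - {"dp":[0,-0.0003,0.0014],"angular":[0.28,-0.03,0],"fingers":0.0105}
    - {"dp":[0,-0.0005,0.0021],"angular":[0.43,-0.05,0],"fingers":0.0105}
    - {"dp":[-0.0001,-0.0007,0.0028],"angular":[0.57,-0.07,0],"fingers":0.0105}
    - {"dp":[-0.0001,-0.0009,0.0035],"angular":[0.71,-0.09,0],"fingers":0.0105}
    - {"dp":[-0.0001,-0.0011,0.0042],"angular":[0.85,-0.1,0],"fingers":0.0105}
    - {"dp":[-0.0002,-0.0013,0.0049],"angular":[1,-0.12,0],"fingers":0.0105}
    - {"dp":[-0.0002,-0.0014,0.0055],"angular":[1.14,-0.14,0],"fingers":0.0105}

```text
t: 18.95
eef_pos: [0.5629, 0.0757, 0.12]
eef_rot: [169.5, 0.1, 173.0]
wrist_force: [3.0, 0.4, -9.6]
grip_width: 0.0111
```

```bash
python3 -c "
from h import *
look('l4')"
```

```text
18.95 [0.5629 0.0757 0.12  ] [169.48   0.08 173.03] F [ 3.   0.4 -9.6] T [-0.26 -0.53 -0.2 ] w 0.0111
theta est 0.183
orange [365.12 169.6 ] 42.0 x -0.0002 y(deck) -0.0005
violet none []
```

Emit:
play_rows:
  increments:
    - {"dp":[0,-0.0002,0.0007],"angular":[0.14,-0.02,0],"fingers":0.0105}
    - {"dp":[0,-0.0004,0.0014],"angular":[0.28,-0.03,0],"fingers":0.0105}
    - {"dp":[0,-0.0006,0.0021],"angular":[0.43,-0.05,0],"fingers":0.0105}
    - {"dp":[-0.0001,-0.0008,0.0028],"angular":[0.57,-0.07,0],"fingers":0.0105}
    - {"dp":[-0.0001,-0.001,0.0035],"angular":[0.71,-0.09,0],"fingers":0.0105}
    - {"dp":[-0.0002,-0.0012,0.0042],"angular":[0.85,-0.1,0],"fingers":0.0105}
    - {"dp":[-0.0002,-0.0014,0.0049],"angular":[1,-0.12,0],"fingers":0.0105}
    - {"dp":[-0.0002,-0.0016,0.0055],"angular":[1.14,-0.14,0],"fingers":0.0105}

```text
t: 20.0
eef_pos: [0.5626, 0.0741, 0.1256]
eef_rot: [168.3, 0.1, 173.0]
wrist_force: [3.2, 2.0, -9.3]
grip_width: 0.011
```

```bash
python3 -c "
from h import *
look('l5')"
```

```text
20.0 [0.5626 0.0741 0.1256] [168.31   0.08 173.03] F [ 3.2  2.  -9.3] T [-0.19 -0.58 -0.27] w 0.011
theta est 0.2036
orange [368.  169.5] 12.0 x 0.0005 y(deck) -0.0051
violet none []
```

```bash
python3 -c "
import cv2,numpy as np
f=lambda n:cv2.resize(cv2.imread(f'pics/{n}.png')[140:240,320:425],None,fx=3.8,fy=3.8,interpolation=cv2.INTER_CUBIC)
cv2.imwrite('pics/l5z.png',np.hstack([f('l4'),f('l5')]))"
```

```text
(no output)
```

View pics/l5z.png

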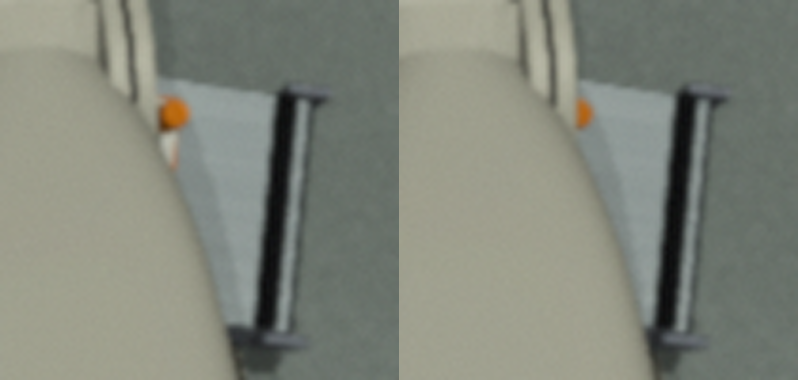

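```bash
cat >> h.py <<'E'
def look2(name):
    S=manip.get_state(); t=get_image("scene"); cv2.imwrite(f"pics/{name}.png",t[:,:,::-1])
    np.set_printoptions(precision=4,suppress=True)
    print(S["t"],S["eef_pos"],S["eef_rot"].round(2),"F",S["wrist_force"].round(1),"T",S["torque"].round(2),"w",round(S["grip_width"],4))
    from scipy.optimize import brentq
    th=brentq(lambda q:arc(q)[2]-arc(0)[2]-(S["eef_pos"][2]-.0685),-.1,.7)
    F=np.array([.5825,-.0832,.052]); H=F-.12*YD; H[2]=.044
    yd=np.cos(th)*YD+np.sin(th)*ZD; zd=-np.sin(th)*YD+np.cos(th)*ZD
    print("theta",round(th,4),end=" ")
    for c,roi in (("orange",(150,175,225,245)),("violet",(170,140,260,225))):
        m=np.zeros(t.shape[:2],np.uint8);x0,y0,x1,y1=roi;m[y0:y1,x0:x1]=mask(t,c)[y0:y1,x0:x1]
        m=cv2.morphologyEx(m,cv2.MORPH_OPEN,np.ones((3,3),np.uint8))
        n,l,st,ce=cv2.connectedComponentsWithStats(m)
        for i in range(1,n):
            if st[i][4]<15: continue
            o,d=ray("scene",ce[i]); p0=H+zd*(.008+.066); p=o+d*((p0-o)@zd)/(d@zd)
            print(c,np.round(ce[i],2),st[i][4],"x",round((p-F)@XD,4),"y",round((p-H)@yd-.12,4),end=" | ")
    print()
    return th
E
python3 -c "
from h import *
look2('m5')"; python3 -c "
import cv2;t=cv2.imread('pics/m5.png');cv2.imwrite('pics/m5z.png',cv2.resize(t[120:270,145:310],None,fx=4,fy=4,interpolation=cv2.INTER_CUBIC))"
```

```text
20.05 [0.5627 0.0741 0.1257] [168.3    0.08 173.03] F [ 3.8  2.1 -9.6] T [-0.14 -0.48 -0.21] w 0.0109
theta 0.2039 orange [196.12 198.23] 56 x 0.0 y -0.0018 | violet [213.63 173.05] 65 x -0.0805 y -0.002 |
```

View pics/m5z.png

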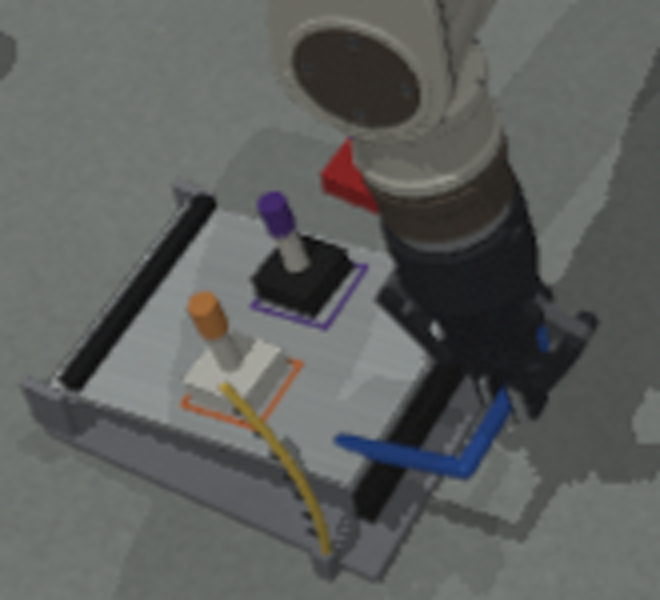

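Emit:
play_rows:
  increments:
    - {"dp":[0,-0.0002,0.0007],"angular":[0.14,-0.02,0],"fingers":0.0105}
    - {"dp":[0,-0.0004,0.0014],"angular":[0.28,-0.03,0],"fingers":0.0105}
    - {"dp":[0,-0.0006,0.0021],"angular":[0.43,-0.05,0],"fingers":0.0105}
    - {"dp":[-0.0001,-0.0008,0.0028],"angular":[0.57,-0.07,0],"fingers":0.0105}
    - {"dp":[-0.0001,-0.001,0.0034],"angular":[0.71,-0.09,0],"fingers":0.0105}
    - {"dp":[-0.0002,-0.0012,0.0041],"angular":[0.85,-0.1,0],"fingers":0.0105}
    - {"dp":[-0.0002,-0.0014,0.0048],"angular":[1,-0.12,0],"fingers":0.0105}
    - {"dp":[-0.0002,-0.0017,0.0055],"angular":[1.14,-0.14,0],"fingers":0.0105}

```text
t: 21.1
eef_pos: [0.5624, 0.0724, 0.1312]
eef_rot: [167.1, 0.1, 173.0]
wrist_force: [2.1, 1.2, -10.1]
grip_width: 0.011
```

```bash
python3 -c "
from h import *
look2('m6')"
```

```text
21.1 [0.5624 0.0724 0.1312] [167.15   0.08 173.02] F [  2.1   1.2 -10.1] T [-0.24 -0.53 -0.32] w 0.011
theta 0.2241 orange [195.48 197.52] 60 x 0.0001 y -0.0011 | violet [212.71 172.12] 65 x -0.0807 y -0.0024 |
```

Emit:
play_rows:
  increments:
    - {"dp":[0,-0.0002,0.0007],"angular":[0.14,-0.02,0],"fingers":0.0105}
    - {"dp":[0,-0.0004,0.0014],"angular":[0.28,-0.03,0],"fingers":0.0105}
    - {"dp":[-0.0001,-0.0006,0.0021],"angular":[0.43,-0.05,0],"fingers":0.0105}
    - {"dp":[-0.0001,-0.0009,0.0027],"angular":[0.57,-0.07,0],"fingers":0.0105}
    - {"dp":[-0.0001,-0.0011,0.0034],"angular":[0.71,-0.09,0],"fingers":0.0105}
    - {"dp":[-0.0002,-0.0013,0.0041],"angular":[0.85,-0.1,0],"fingers":0.0105}
    - {"dp":[-0.0002,-0.0016,0.0048],"angular":[1,-0.12,0],"fingers":0.0105}
    - {"dp":[-0.0002,-0.0018,0.0055],"angular":[1.14,-0.14,0],"fingers":0.0105}

```text
t: 22.15
eef_pos: [0.5621, 0.0706, 0.1368]
eef_rot: [166.0, 0.1, 173.0]
wrist_force: [2.8, 2.6, -9.6]
grip_width: 0.011
```

```bash
python3 -c "
from h import *
look2('m7')"
```

```text
22.15 [0.5621 0.0706 0.1368] [165.99   0.07 173.02] F [ 2.8  2.6 -9.6] T [-0.35 -0.53 -0.24] w 0.011
theta 0.2448 orange [194.48 196.52] 60 x -0.0003 y -0.0016 | violet [211.94 171.49] 65 x -0.0802 y -0.0018 |
```

Emit:
play_rows:
  increments:
    - {"dp":[0,-0.0002,0.0007],"angular":[0.14,-0.02,0],"fingers":0.0105}
    - {"dp":[0,-0.0005,0.0014],"angular":[0.28,-0.03,0],"fingers":0.0105}
    - {"dp":[-0.0001,-0.0007,0.0021],"angular":[0.43,-0.05,0],"fingers":0.0105}
    - {"dp":[-0.0001,-0.001,0.0027],"angular":[0.57,-0.07,0],"fingers":0.0105}
    - {"dp":[-0.0001,-0.0012,0.0034],"angular":[0.71,-0.09,0],"fingers":0.0105}
    - {"dp":[-0.0002,-0.0015,0.0041],"angular":[0.85,-0.1,0],"fingers":0.0105}
    - {"dp":[-0.0002,-0.0017,0.0047],"angular":[1,-0.12,0],"fingers":0.0105}
    - {"dp":[-0.0002,-0.0019,0.0054],"angular":[1.14,-0.14,0],"fingers":0.0105}

```text
t: 23.2
eef_pos: [0.5619, 0.0687, 0.1423]
eef_rot: [164.8, 0.1, 173.0]
wrist_force: [2.0, 3.0, -8.9]
grip_width: 0.0113
```

```bash
python3 -c "
from h import *
look2('m8')"
```

```text
23.2 [0.5619 0.0687 0.1423] [164.82   0.06 173.02] F [ 2.   3.  -8.9] T [-0.26 -0.38 -0.24] w 0.0113
theta 0.2651 orange [193.87 195.86] 69 x -0.0001 y -0.0006 | violet [211.  170.5] 64 x -0.0807 y -0.0024 |
```

Emit:
play_rows:
  increments:
    - {"dp":[0,-0.0003,0.0007],"angular":[0.14,-0.02,0],"fingers":0.0105}
    - {"dp":[0,-0.0005,0.0013],"angular":[0.28,-0.03,0],"fingers":0.0105}
    - {"dp":[-0.0001,-0.0008,0.002],"angular":[0.43,-0.05,0],"fingers":0.0105}
    - {"dp":[-0.0001,-0.001,0.0027],"angular":[0.57,-0.07,0],"fingers":0.0105}
    - {"dp":[-0.0001,-0.0013,0.0034],"angular":[0.71,-0.09,0],"fingers":0.0105}
    - {"dp":[-0.0002,-0.0015,0.004],"angular":[0.85,-0.1,0],"fingers":0.0105}
    - {"dp":[-0.0002,-0.0018,0.0047],"angular":[1,-0.12,0],"fingers":0.0105}
    - {"dp":[-0.0002,-0.002,0.0054],"angular":[1.14,-0.14,0],"fingers":0.0105}

```text
t: 24.25
eef_pos: [0.5616, 0.0666, 0.1478]
eef_rot: [163.7, 0.1, 173.0]
wrist_force: [3.2, 2.5, -9.1]
grip_width: 0.011
```

```bash
python3 -c "
from h import *
look2('m9')"
```

```text
24.25 [0.5616 0.0666 0.1478] [163.66   0.05 173.01] F [ 3.2  2.5 -9.1] T [-0.3  -0.31 -0.27] w 0.011
theta 0.2856 orange [192.88 195.15] 66 x 0.0003 y -0.0005 | violet [210.17 169.86] 66 x -0.0803 y -0.0019 |
```

Emit:
play_rows:
  increments:
    - {"dp":[0,-0.0001,0.0003],"angular":[0.07,-0.01,0],"fingers":0.0105}
    - {"dp":[0,-0.0003,0.0007],"angular":[0.14,-0.02,0],"fingers":0.0105}
    - {"dp":[0,-0.0004,0.001],"angular":[0.21,-0.03,0],"fingers":0.0105}
    - {"dp":[0,-0.0005,0.0013],"angular":[0.28,-0.03,0],"fingers":0.0105}
    - {"dp":[-0.0001,-0.0007,0.0017],"angular":[0.36,-0.04,0],"fingers":0.0105}
    - {"dp":[-0.0001,-0.0008,0.002],"angular":[0.43,-0.05,0],"fingers":0.0105}
    - {"dp":[-0.0001,-0.0009,0.0023],"angular":[0.5,-0.06,0],"fingers":0.0105}
    - {"dp":[-0.0001,-0.001,0.0027],"angular":[0.57,-0.07,0],"fingers":0.0105}

```text
t: 25.3
eef_pos: [0.5615, 0.0655, 0.1506]
eef_rot: [163.1, 0.1, 173.0]
wrist_force: [1.6, 3.2, -9.1]
grip_width: 0.0108
```

```bash
python3 -c "
from h import *
look2('m10')"
```

```text
25.3 [0.5615 0.0655 0.1506] [163.08   0.05 173.  ] F [ 1.6  3.2 -9.1] T [-0.28 -0.31 -0.24] w 0.0108
theta 0.296 orange [192.5  194.58] 62 x -0.0002 y -0.0005 | violet [209.94 169.49] 65 x -0.0803 y -0.0013 |
```

Emit:
play_rows:
  increments:
    - {"dp":[0,-0.0001,0.0003],"angular":[0.07,-0.01,0],"fingers":0.0105}
    - {"dp":[0,-0.0003,0.0007],"angular":[0.14,-0.02,0],"fingers":0.0105}
    - {"dp":[0,-0.0004,0.001],"angular":[0.21,-0.03,0],"fingers":0.0105}
    - {"dp":[0,-0.0005,0.0013],"angular":[0.28,-0.03,0],"fingers":0.0105}
    - {"dp":[-0.0001,-0.0007,0.0017],"angular":[0.36,-0.04,0],"fingers":0.0105}
    - {"dp":[-0.0001,-0.0008,0.002],"angular":[0.43,-0.05,0],"fingers":0.0105}
    - {"dp":[-0.0001,-0.0009,0.0023],"angular":[0.5,-0.06,0],"fingers":0.0105}
    - {"dp":[-0.0001,-0.0011,0.0026],"angular":[0.57,-0.07,0],"fingers":0.0105}

```text
t: 26.35
eef_pos: [0.5613, 0.0645, 0.1532]
eef_rot: [162.5, 0.0, 173.0]
wrist_force: [2.0, 3.0, -9.1]
grip_width: 0.0112
```

```bash
python3 -c "
from h import *
look2('m11')"
```

```text
26.35 [0.5613 0.0645 0.1532] [162.49   0.05 173.01] F [ 2.   3.  -9.1] T [-0.22 -0.22 -0.25] w 0.0112
theta 0.3061 orange [192.   194.13] 67 x -0.0003 y -0.0007 | violet [209.33 168.86] 70 x -0.0809 y -0.0022 |
```

Emit:
play_rows:
  increments:
    - {"dp":[0,-0.0001,0.0003],"angular":[0.07,-0.01,0],"fingers":0.0105}
    - {"dp":[0,-0.0003,0.0007],"angular":[0.14,-0.02,0],"fingers":0.0105}
    - {"dp":[0,-0.0004,0.001],"angular":[0.21,-0.03,0],"fingers":0.0105}
    - {"dp":[0,-0.0005,0.0013],"angular":[0.28,-0.03,0],"fingers":0.0105}
    - {"dp":[-0.0001,-0.0007,0.0017],"angular":[0.36,-0.04,0],"fingers":0.0105}
    - {"dp":[-0.0001,-0.0008,0.002],"angular":[0.43,-0.05,0],"fingers":0.0105}
    - {"dp":[-0.0001,-0.0009,0.0023],"angular":[0.5,-0.06,0],"fingers":0.0105}
    - {"dp":[-0.0001,-0.0011,0.0026],"angular":[0.57,-0.07,0],"fingers":0.0105}

```text
t: 27.4
eef_pos: [0.5611, 0.0634, 0.1559]
eef_rot: [161.9, 0.0, 173.0]
wrist_force: [0.4, 3.7, -8.8]
grip_width: 0.0112
```

```bash
python3 -c "
from h import *
look2('m12')"
```

```text
27.4 [0.5611 0.0634 0.1559] [161.91   0.04 173.  ] F [ 0.4  3.7 -8.8] T [-0.27 -0.14 -0.19] w 0.0112
theta 0.3161 orange [191.57 193.83] 65 x -0.0 y -0.0004 | violet [208.89 168.52] 66 x -0.0807 y -0.0021 |
```

Emit:
play_rows:
  increments:
    - {"dp":[0,-0.0001,0.0003],"angular":[0.07,-0.01,0],"fingers":0.0105}
    - {"dp":[0,-0.0003,0.0007],"angular":[0.14,-0.02,0],"fingers":0.0105}
    - {"dp":[0,-0.0004,0.001],"angular":[0.21,-0.03,0],"fingers":0.0105}
    - {"dp":[0,-0.0005,0.0013],"angular":[0.28,-0.03,0],"fingers":0.0105}
    - {"dp":[-0.0001,-0.0007,0.0017],"angular":[0.36,-0.04,0],"fingers":0.0105}
    - {"dp":[-0.0001,-0.0008,0.002],"angular":[0.43,-0.05,0],"fingers":0.0105}
    - {"dp":[-0.0001,-0.001,0.0023],"angular":[0.5,-0.06,0],"fingers":0.0105}
    - {"dp":[-0.0001,-0.0011,0.0026],"angular":[0.57,-0.07,0],"fingers":0.0105}

```text
t: 28.45
eef_pos: [0.561, 0.0622, 0.1585]
eef_rot: [161.3, 0.0, 173.0]
wrist_force: [0.6, 2.9, -8.1]
grip_width: 0.0108
```

```bash
python3 -c "
from h import *
look2('m13')"
```

```text
28.45 [0.561  0.0622 0.1585] [161.33   0.03 173.  ] F [ 0.6  2.9 -8.1] T [-0.32 -0.07 -0.19] w 0.0108
theta 0.3262 orange [191.02 193.43] 65 x -0.0 y -0.0007 | violet [208.34 167.99] 68 x -0.0811 y -0.0026 |
```

Emit:
play_rows:
  increments:
    - {"dp":[0,-0.0001,0.0003],"angular":[0.07,-0.01,0],"fingers":0.0105}
    - {"dp":[0,-0.0003,0.0007],"angular":[0.14,-0.02,0],"fingers":0.0105}
    - {"dp":[0,-0.0004,0.001],"angular":[0.21,-0.03,0],"fingers":0.0105}
    - {"dp":[0,-0.0006,0.0013],"angular":[0.28,-0.03,0],"fingers":0.0105}
    - {"dp":[-0.0001,-0.0007,0.0016],"angular":[0.36,-0.04,0],"fingers":0.0105}
    - {"dp":[-0.0001,-0.0009,0.002],"angular":[0.43,-0.05,0],"fingers":0.0105}
    - {"dp":[-0.0001,-0.001,0.0023],"angular":[0.5,-0.06,0],"fingers":0.0105}
    - {"dp":[-0.0001,-0.0011,0.0026],"angular":[0.57,-0.07,0],"fingers":0.0105}

```text
t: 29.5
eef_pos: [0.5608, 0.0611, 0.1611]
eef_rot: [160.8, 0.0, 173.0]
wrist_force: [-0.6, 2.9, -8.8]
grip_width: 0.0112
```

```bash
python3 -c "
from h import *
look2('m14')"
```

```text
29.5 [0.5608 0.0611 0.1611] [160.75   0.03 173.  ] F [-0.6  2.9 -8.8] T [-0.38 -0.11 -0.18] w 0.0112
theta 0.3362 orange [190.76 192.97] 68 x -0.0003 y -0.0002 | violet [208.09 167.87] 68 x -0.0804 y -0.0016 |
```

Emit:
play_rows:
  increments:
    - {"dp":[0,-0.0001,0.0003],"angular":[0.07,-0.01,0],"fingers":0.0105}
    - {"dp":[0,-0.0003,0.0007],"angular":[0.14,-0.02,0],"fingers":0.0105}
    - {"dp":[0,-0.0004,0.001],"angular":[0.21,-0.03,0],"fingers":0.0105}
    - {"dp":[0,-0.0006,0.0013],"angular":[0.28,-0.03,0],"fingers":0.0105}
    - {"dp":[-0.0001,-0.0007,0.0016],"angular":[0.36,-0.04,0],"fingers":0.0105}
    - {"dp":[-0.0001,-0.0009,0.002],"angular":[0.43,-0.05,0],"fingers":0.0105}
    - {"dp":[-0.0001,-0.001,0.0023],"angular":[0.5,-0.06,0],"fingers":0.0105}
    - {"dp":[-0.0001,-0.0012,0.0026],"angular":[0.57,-0.07,0],"fingers":0.0105}

```text
t: 30.55
eef_pos: [0.5607, 0.0599, 0.1638]
eef_rot: [160.2, 0.0, 173.0]
wrist_force: [0.4, 3.1, -7.6]
grip_width: 0.0108
```

```bash
python3 -c "
from h import *
look2('m15')"
```

```text
30.55 [0.5607 0.0599 0.1638] [160.16   0.02 173.  ] F [ 0.4  3.1 -7.6] T [-0.38  0.04 -0.16] w 0.0108
theta 0.3463 orange [167.11 187.64] 64 x -0.0032 y -0.0741 | violet [207.89 167.52] 66 x -0.0804 y -0.0008 |
```

Emit:
play_rows:
  increments:
    - {"dp":[0,0,0],"angular":[0,0,0],"fingers":0.0105}
    - {"dp":[0,0,0],"angular":[0,0,0],"fingers":0.0105}
    - {"dp":[0,0,0],"angular":[0,0,0],"fingers":0.0105}
    - {"dp":[0,0,0],"angular":[0,0,0],"fingers":0.0105}
    - {"dp":[0,0,0],"angular":[0,0,0],"fingers":0.0105}
    - {"dp":[0,0,0],"angular":[0,0,0],"fingers":0.0105}

```text
t: 31.35
eef_pos: [0.5607, 0.0599, 0.1638]
eef_rot: [160.2, 0.0, 173.0]
wrist_force: [-0.4, 2.6, -8.3]
grip_width: 0.0112
```

```bash
python3 -c "
from h import *
look2('m16')"; python3 -c "
import cv2;t=cv2.imread('pics/m16.png');cv2.imwrite('pics/m16z.png',cv2.resize(t[120:270,145:310],None,fx=4,fy=4,interpolation=cv2.INTER_CUBIC))"
```

```text
31.35 [0.5607 0.0599 0.1638] [160.16   0.02 173.  ] F [-0.4  2.6 -8.3] T [-0.36 -0.05 -0.17] w 0.0112
theta 0.3465 orange [167.11 187.64] 64 x -0.0032 y -0.074 | violet [207.86 167.55] 65 x -0.0802 y -0.0007 |
```

View pics/m16z.png

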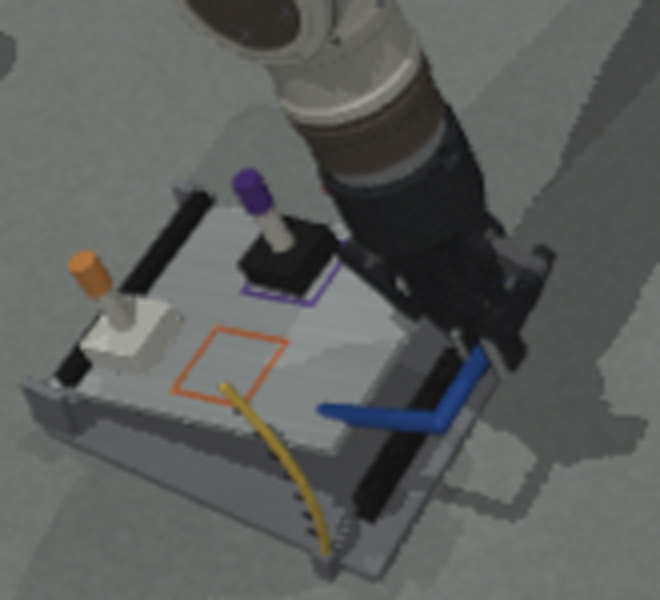

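Emit:
play_rows:
  increments:
    - {"dp":[0,0,-0.0003],"angular":[0,0,0],"fingers":0.0105}
    - {"dp":[0,0,-0.0003],"angular":[0,0,0],"fingers":0.0105}

```text
t: 31.65
eef_pos: [0.5607, 0.0599, 0.1638]
eef_rot: [160.2, 0.0, 173.0]
wrist_force: [-0.8, 2.5, -5.5]
grip_width: 0.0111
```

Emit:
play_rows:
  increments:
    - {"dp":[0,0,-0.0005],"angular":[0,0,0],"fingers":0.0105}
    - {"dp":[0,-0.0001,-0.0005],"angular":[0,0,0],"fingers":0.0105}

```text
t: 31.9
eef_pos: [0.5607, 0.0599, 0.1638]
eef_rot: [160.1, 0.1, 173.0]
wrist_force: [-1.6, 1.9, -3.9]
grip_width: 0.0114
```

Emit:
play_rows:
  increments:
    - {"dp":[0,0,-0.0007],"angular":[0,0,0],"fingers":0.0105}
    - {"dp":[0,0,-0.0008],"angular":[0,0,0],"fingers":0.0112}
    - {"dp":[0,0,-0.0008],"angular":[0,0,0],"fingers":0.012}
    - {"dp":[0,0,-0.0008],"angular":[0,0,0],"fingers":0.014}
    - {"dp":[0,0,-0.0008],"angular":[0,0,0],"fingers":0.018}
    - {"dp":[0,0,-0.0008],"angular":[0,0,0],"fingers":0.025}
    - {"dp":[0,0,-0.0008],"angular":[0,0,0],"fingers":0.035}
    - {"dp":[0,0,-0.0008],"angular":[0,0,0],"fingers":0.04}

```text
t: 32.9
eef_pos: [0.5608, 0.0598, 0.163]
eef_rot: [160.1, 0.1, 173.0]
wrist_force: [-0.4, 0.9, -0.0]
grip_width: 0.0404
```

```bash
python3 -c "
from h import *
look2('m17')"; python3 -c "
import cv2;t=cv2.imread('pics/m17.png');cv2.imwrite('pics/m17z.png',cv2.resize(t[120:270,145:310],None,fx=4,fy=4,interpolation=cv2.INTER_CUBIC))"
```

```text
32.9 [0.5608 0.0598 0.163 ] [160.13   0.06 172.99] F [-0.4  0.9 -0. ] T [-0.31  0.06 -0.03] w 0.0404
theta 0.3432 orange [167.15 187.88] 67 x -0.0026 y -0.0738 | violet [207.86 167.55] 65 x -0.0805 y -0.0014 |
```

View pics/m17z.png

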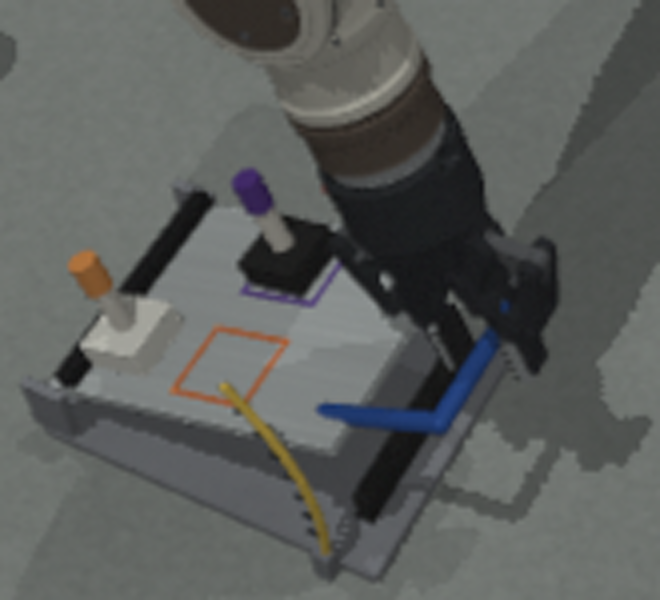

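Emit:
play_rows:
  increments:
    - {"dp":[-0.0004,-0.0034,0.0094],"angular":[0,0,0],"fingers":0.04}
    - {"dp":[-0.001,-0.0084,0.0235],"angular":[0,0,0],"fingers":0.04}
    - {"dp":[-0.0016,-0.0135,0.0376],"angular":[0,0,0],"fingers":0.04}
    - {"dp":[-0.0025,-0.02,0.0564],"angular":[0,0,0],"fingers":0.04}
    - {"dp":[-0.003,-0.0253,0.0705],"angular":[0,0,0],"fingers":0.04}
    - {"dp":[-0.003,-0.0253,0.1],"angular":[0,0,0],"fingers":0.04}
    - {"dp":[-0.003,-0.0253,0.1],"angular":[0,0,0],"fingers":0.04}
    - {"dp":[-0.003,-0.0253,0.1],"angular":[0,0,0],"fingers":0.04}

```text
t: 33.95
eef_pos: [0.5576, 0.0343, 0.263]
eef_rot: [160.1, 0.1, 173.0]
wrist_force: [0.3, -1.2, 0.3]
grip_width: 0.0404
```

```bash
python3 - <<'E'
from h import *
s=get_image("scene")[:,:,::-1];S=manip.get_state();print(S["eef_pos"],S["wrist_force"],S["joint_vel"])
cv2.imwrite("pics/end.png",s)
E
```

```text
[0.55731026 0.03441448 0.26239489] [ 0.55508615 -0.2119746  -0.05151022] [ 0.10540374  0.59460648 -0.6559467  -0.06722218  0.0784847   0.05809073]
```

View pics/end.png

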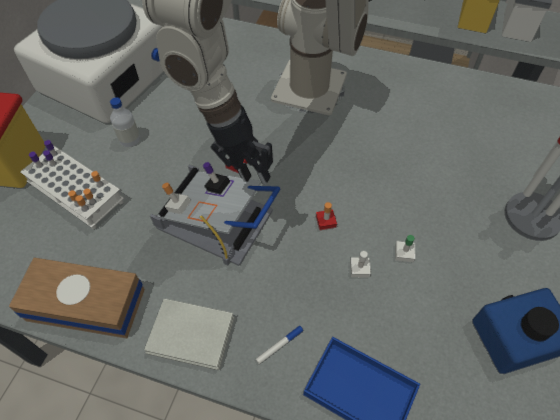

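```bash
python3 - <<'E'
from h import *
a=cv2.imread("pics/end.png")[:,:,::-1].copy();b=cv2.imread("pics/scene0.png")[:,:,::-1].copy()
print("orange,violet now",blobs(a,"orange",(150,175,190,215),15),blobs(a,"violet",(195,155,225,185),15))
for c,r in (("green",(390,225,425,265)),("white",(345,245,380,285)),("blue",(255,320,310,365)),("blue",(105,90,140,150))): print(c,blobs(b,c,r,15),blobs(a,c,r,15))
print(order.close_job())
E
```

```text
orange,violet now [([167.2, 188.03], [163, 183, 10, 11, 65])] [([207.69, 167.4], [203, 162, 10, 11, 68])]
green [([409.4, 239.64], [406, 235, 8, 10, 58])] [([409.4, 239.64], [406, 235, 8, 10, 58])]
white [([363.37, 253.57], [360, 251, 7, 6, 35]), ([359.19, 267.01], [351, 258, 19, 16, 194])] [([363.44, 253.73], [360, 251, 8, 7, 41]), ([358.84, 266.73], [351, 257, 19, 17, 209])]
blue [([294.51, 332.57], [287, 326, 16, 14, 104])] [([294.51, 332.57], [287, 326, 16, 14, 104])]
blue [([115.55, 102.26], [110, 97, 12, 11, 93])] [([115.52, 102.29], [110, 97, 11, 11, 93])]
the job is handed in; nothing more can be done
None
```

I stood the orange carrier on its field, centred to about 1 mm. I then lifted the deck by its handle at 0.02 rad/s, and at 0.01 rad/s from about 0.29 rad. The carrier slid to the stop at about 0.34 rad. I held the deck still for 0.8 s, eased off the load, let go and backed away, and handed the job in at about 34 s.

Last checks:
- **Orange carrier:** upright at the stop, 74 mm below the field centre by my measurement (73 mm is exact contact).
- **Violet carrier:** still on its field, within about 2 mm.
- **Deck:** stays up by itself at about 0.345 rad.
- **Bystanders:** the green and white carriers, the pen and the bottle are where they started, to within half a pixel.

Two points I could not check directly:
- **Slide speed:** the whole slide happened inside one move of about 1 s, between two pictures. The average was at least 0.07 m/s. I have no reading of the peak, so the 0.24 m/s limit is not confirmed.
- **Grip force on the handle:** this cannot be measured from the state. The wrist force stayed around 10 N while lifting.

Early on, one approach move stopped at the last joint's limit. I turned the gripper half round to get past it, and nothing was touched.

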